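Pin the slicing guide on the board and load the lemon

TASK

Set the chopping board up for slicing: without forcing it, seat the green slicing guide on the board's two steel dowel pins, either way round, so that both pins come up through its holes and it lies flat on the board. Then let go of it, and lay the lemon lengthwise in the guide's cradle. Leave the timer, the salt shaker and the mug at the back where they stand.

Things in the scene. Friction and masses are not known exactly. Their poses are not given: they have to be found in the camera images.
- board: Wooden chopping board, 230 (its x) x 340 (its y) x 22 mm, fixed to the worktop. Origin at the centre of its underside, z up.
- pin_mid (a point): Point on the board's top face (22 mm above the worktop), midway between the two steel dowel pins; axes as the board's. The pins stand upright 75 mm to either side of it along the board's y, 150 mm apart. Each is 10 mm in diameter and 20 mm tall; the top 8 mm taper to a 3 mm wide tip.
- pin_left (a point): Foot of the dowel pin on the board's +y side, at the board's top face.
- pin_right (a point): Foot of the dowel pin on the board's -y side, at the board's top face.
- guide: Loose green plastic slicing guide, 180 g, flat on the worktop: foot plate 190 (its x) x 48 (its y) x 14 mm, origin under its centre, z up. On both long edges, x from -48 to 48 mm, stand slotted rails 6 mm thick, outer faces 48 mm apart (grip here), tops 30 mm above the underside. End stops 6 mm thick at x = +-51 mm are 47 mm high. Seated, its x lies along the board's y, either way round.
- guide_round (a point): Underside centre of the guide's round through hole, 12 mm in diameter, 75 mm from the guide's origin along its +x.
- guide_slot (a point): Underside centre of the guide's through slot, 16 mm along the guide and 12 mm across it, 75 mm from the guide's origin along its -x.
- guide_cradle (a point): Where the lemon's centre comes to lie in the guide: over the middle of the guide, 51 mm above its underside. The lemon rests on the inner top edges of the two rails, 36 mm apart, between the end stops, which leave 96 mm.
- lemon: Yellow lemon, 100 g, 55 mm thick and 74 mm long; its y is the pointed long axis. It starts lying on the worktop with its long axis level. It can roll. Origin on its skin, 28 mm from its centre against its own z.
- lemon_center (a point): Centre of the lemon.
- kitchen_timer: Bystander at the back of the worktop, loose: white and mint wind-up kitchen timer, 71 mm across, 58 mm tall. Origin at the centre of its underside.
- salt_shaker: Bystander at the back of the worktop, loose: grey and clear salt shaker, 44 mm across, 90 mm tall. Origin at the centre of its underside.
- mug: Bystander at the back of the worktop, loose: cream mug with a handle, 78 mm across (116 mm with the handle), 101 mm tall. Origin at the centre of its underside.
There are look-alikes about, which are no part of the job. There is more than one size of the lemon; the one meant has the size given above.

How it is judged:
By the outcome, as a careful person would: the job done as asked, in the order asked, and still so for the second after the job is handed in, with the robot touching nothing.
It also fails if it takes over 64 s, if anything falls off the work surface, if the arm or the gripper's body presses on something with over 40 N, if the wrist force passes 120 N, or if a joint passes its speed limit or range.

ROBOT

A 7-joint arm with a two-finger parallel gripper is mounted at the origin on a cart in front of the work surface, level with it; the furniture and walls round the work are solid. World frame = base frame: x ahead of the robot, y to its left, z up, the work surface at z = 0. Lengths are in m, angles in rad, forces in N, time in s.
With the tool pointing down it reaches from about 0.425 to 0.875 m from the base axis. Payload 8.4 kg.
Tool frame: the origin (TCP) lies on the centre line of the jaws, within the pads' length; the fingertips stand 25 mm ahead of it and the grasp point (between the pads) lies 6 mm ahead of it; z points along the fingers, x is the direction in which the jaws open and shut, and the axes are right-handed (so a half turn about z gives the same grasp; the last joint's range is limited). The gripper opens to 85 mm and grips with 20 to 120 N. Pads are 22 mm wide; open, the fingers measure 114 mm over their backs; the gripper's body (76 mm by 85 mm) begins 54 mm behind the grasp point. The pads swing forward as they close: fully open they stand 13 mm farther back than shut.
Start: joints at [-1.382, 0.333, 0.04, 1.465, -0.013, 1.343, -0.059], TCP at [0.185, 0.623, 0.256] pointing down, gripper open.
Joint ranges: [-2.58, 2.58], [-0.38, 2.09], [-1.3, 1.39], [0.25, 2.4], [-1.5, 4.64], [0.08, 2.09], [-2.65, 2.65]. Speed limits (rad/s): [2.22, 2.22, 2.79, 2.79, 3.14, 3.14, 3.14].

INTERFACE

Orientations are given as [roll, pitch, yaw] about the fixed x, y, z axes, in that order (R = Rz(yaw) Ry(pitch) Rx(roll)).
In Python, from bench import ctrl gives the robot as it stands.
- The arm moves only by the tool send_rows, never from a script. Its argument "commands" is one flat list of numbers, 5 for each row, row after row: the opening, from -1 (shut) to 1 (fully open), so that 0 is half open, then the shift along the tool's x, y, z in cm, then the turn about the tool's z in rad. In form: [gripper, tx, ty, tz, yaw, gripper, tx, ty, tz, yaw, ...]. A call has 1 to 10 rows; each row shifts and turns the pose as measured when the row begins, along the tool's axes as they then stand; what a row does not reach is not made up. A row lasts 1/10 s, in which the tool goes at most 50 mm and 8.59 degrees, less where a joint would pass 70% of its speed; a pose out of reach is approached as far as the arm can. A call is refused whole if a number of a shift passes 5 or a number of a turn 0.15, either way. A call with a gripper value outside its range is refused whole. The fingers move at their own pace and stop on an object; "newtons" is the grip in N (left out, the last holds). Time passes only in rows, so rows that do not move let the fingers close. It gives the time, the measured TCP pose, the force and the opening at its end, in the units of the state.
- ctrl.state(): the state, without advancing time (a new reading comes with each control period).
- ctrl.snapshot(name): name is "side" or "top"; returns the picture (384x512x3 uint8, blue, green, red); there is no depth.
- ctrl.camera_model(name): a dict with "vfov" (degrees; the focal length in pixels is half the picture's height over the tangent of half this angle, whatever the lens; pixels are square), "cx", "cy" (the principal point, pixels), "k1" (the pictures are not rectified: a ray, as slopes to the right and down, at radius r is drawn at 1 + k1 r^2 times it, then the intrinsics apply), "extrinsics" (4x4, takes a point from world to camera coordinates). Camera axes: x right, y down, z forward; pixel columns grow to the right and rows downward; lengths in m; the calibration is good to about 2 mm. A picture is of the moment at which its call begins. camera_model takes no time and is no camera call.
- ctrl.finish_job(): hands the job in, once; it reports no verdict.
The state is a dict: "t": time; "qpos": joint angles; "joint_vel": joint speeds; "joint_efforts": joint torques, N m; "ee_pos": TCP position; "tcp_rot": TCP orientation; "wrist_force": force on the tool from outside, world axes, zero at the start; "wrist_torque": the same for the moment, N m; "grip_width": finger opening in m.
Only numpy, scipy, OpenCV 4.12 (cv2) and the standard library are available. Lean on these libraries where they do the work, as an engineer would, in place of code of your own. Each camera call takes 0.05 s, during which the arm holds its last target.

## Working session

There is one attempt and no reset: what is moved stays moved. The work goes in short steps, Python scripts to look and compute and a tool call to move; the robot and the scene stay as the last step left them, time stands still between calls to the robot, and variables do not carry over. Pictures are saved under pics/ and viewed, and the job is handed in when it is done.

Besides the shell and the picture viewer there is one more tool, called after "Emit:" as name(argument=value, ...), one argument or row to a line, values as JSON. send_rows: Moves the arm, as the interface text tells. Its arguments: {"type":"object","properties":{"commands":{"type":"array","items":{"type":"number"}},"newtons":{"type":"number"}},"required":["commands"]}

```bash
ls; mkdir -p pics; python3 - <<'E'
from bench import ctrl
import cv2
s=ctrl.state();print(s)
for n in("side","top"):
    m=ctrl.camera_model(n);print(n,m)
    cv2.imwrite(f"pics/{n}0.png",ctrl.snapshot(n))
E
```

```text
pics
{'t': 0.0, 'qpos': array([-1.38223618,  0.33391328,  0.03986045,  1.46624192, -0.01334914,
        1.34327694, -0.05851611]), 'joint_vel': array([-5.85993864e-04, -6.35191332e-05,  4.84405109e-04,  7.17419256e-04,
       -3.66023129e-04,  1.98752604e-03, -3.11497568e-04]), 'joint_efforts': array([-5.16647469e-04, -6.58554482e+01,  1.36501662e+00, -4.05560374e+01,
        1.66833575e-02,  1.29449301e-02,  4.37047305e-06]), 'ee_pos': array([0.18439322, 0.62288585, 0.25543388]), 'tcp_rot': array([3.14144019e+00, 1.56738062e-03, 1.28302723e+00]), 'wrist_force': array([-0.24502896,  0.42784561,  0.34835455]), 'wrist_torque': array([-0.00193858, -0.00790923,  0.00229856]), 'grip_width': 0.08538174020122835}
side {'vfov': 54.002387325734226, 'cx': 259.3580836009413, 'cy': 192.44598057190234, 'k1': 0.039970104067921994, 'extrinsics': array([[ 9.99817576e-01,  1.64483614e-02, -9.70904511e-03,
        -5.92614350e-01],
       [-2.05817147e-05, -5.07395986e-01, -8.61713011e-01,
         5.10000031e-02],
       [-1.91000975e-02,  8.61556014e-01, -5.07303087e-01,
         1.32745637e+00],
       [ 0.00000000e+00,  0.00000000e+00,  0.00000000e+00,
         1.00000000e+00]])}
top {'vfov': 51.24093464401649, 'cx': 258.9084145287131, 'cy': 190.6855302256376, 'k1': 0.03690252371906827, 'extrinsics': array([[ 0.00768617, -0.99989855,  0.01199225, -0.00763433],
       [-0.99126391, -0.00919781, -0.13157228,  0.59140098],
       [ 0.13166923, -0.01087619, -0.99123404,  1.26659817],
       [ 0.        ,  0.        ,  0.        ,  1.        ]])}
```

View pics/side0.png

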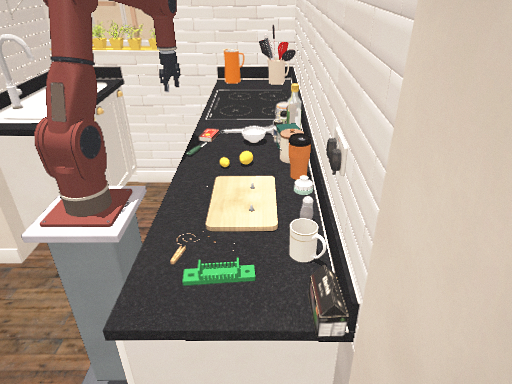

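View pics/top0.png

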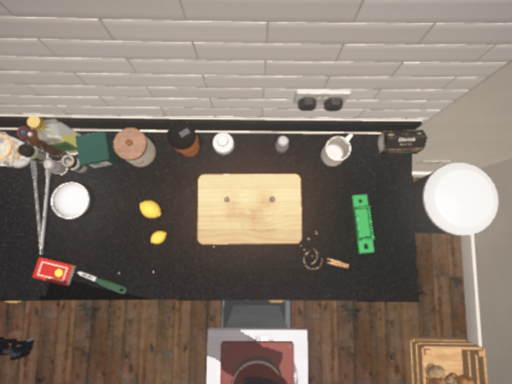

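The side view shows the guide at about (219,272), the pins at (252,186) and (252,209), and two lemons at (225,162) and (246,158). In the top view the guide is at (363,224), the pins at (227,199) and (272,199), and the lemons at (150,209), larger, and (158,237), smaller. I'll enlarge those areas next.

```bash
cat > h.py <<'E'
import numpy as np,cv2
from bench import ctrl
def K(n):
    m=ctrl.camera_model(n);f=192/np.tan(np.radians(m['vfov'])/2)
    return m,f
def proj(n,P):
    m,f=K(n);E=m['extrinsics'];c=np.atleast_2d(P)@E[:3,:3].T+E[:3,3]
    s=c[:,:2]/c[:,2:];r2=(s**2).sum(1,keepdims=True)
    s=s*(1+m['k1']*r2);return s*f+[m['cx'],m['cy']]
def ray(n,uv):
    m,f=K(n);E=m['extrinsics'];d=(np.array(uv,float)-[m['cx'],m['cy']])/f;s=d.copy()
    for _ in range(30): s=d/(1+m['k1']*(s@s))
    R=E[:3,:3];return -R.T@E[:3,3],R.T@np.array([s[0],s[1],1])
def atz(n,uv,z):
    o,d=ray(n,uv);return o+d*(z-o[2])/d[2]
def tri(a,b):
    o1,d1=ray('top',a);o2,d2=ray('side',b)
    A=np.array([d1,-d2]).T;x=np.linalg.lstsq(A,o2-o1,rcond=None)[0]
    p,q=o1+x[0]*d1,o2+x[1]*d2;return (p+q)/2,np.linalg.norm(p-q)
def crop(f,out,x0,y0,w,h,k):
    im=cv2.imread(f)[y0:y0+h,x0:x0+w];im=cv2.resize(im,None,fx=k,fy=k,interpolation=cv2.INTER_CUBIC)
    for i in range(0,w,10):
        cv2.line(im,(i*k,0),(i*k,6),(0,0,255),1);cv2.putText(im,str(x0+i),(i*k,16),0,.35,(0,0,255),1)
    for i in range(0,h,10):
        cv2.line(im,(0,i*k),(6,i*k),(0,0,255),1);cv2.putText(im,str(y0+i),(8,i*k+4),0,.35,(0,0,255),1)
    cv2.imwrite(out,im)
E
python3 - <<'E'
from h import *
crop('pics/top0.png','pics/t_guide.png',335,185,60,75,8)
crop('pics/top0.png','pics/t_pins.png',190,165,120,85,6)
crop('pics/top0.png','pics/t_lem.png',130,190,50,60,10)
crop('pics/side0.png','pics/s_guide.png',175,250,90,40,8)
crop('pics/side0.png','pics/s_pins.png',200,145,90,90,6)
E
```

```text
(no output)
```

View pics/t_guide.png

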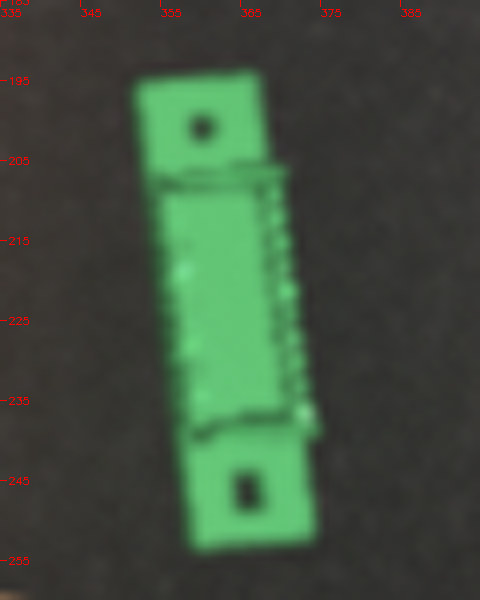

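View pics/t_pins.png

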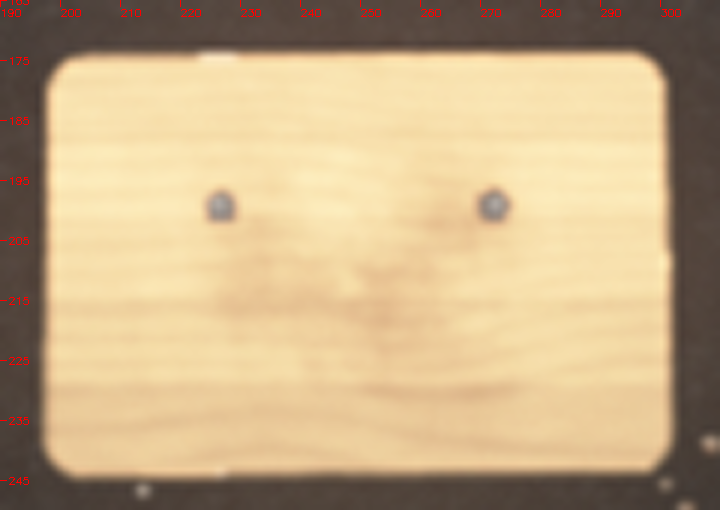

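View pics/t_lem.png

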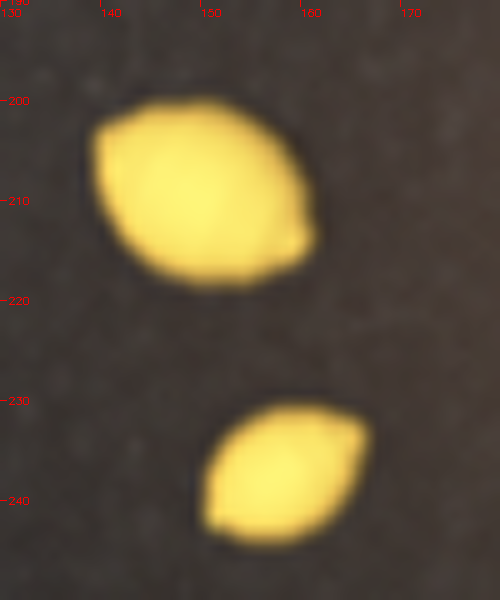

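View pics/s_guide.png

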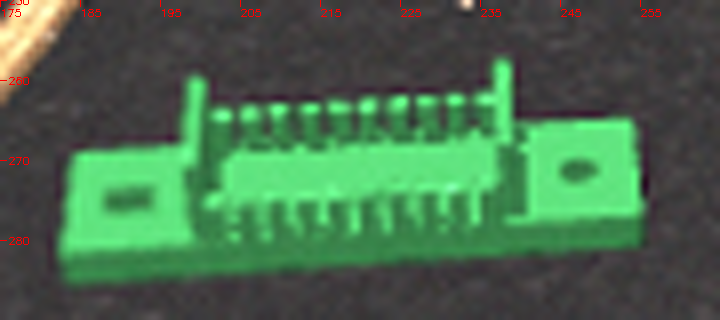

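View pics/s_pins.png

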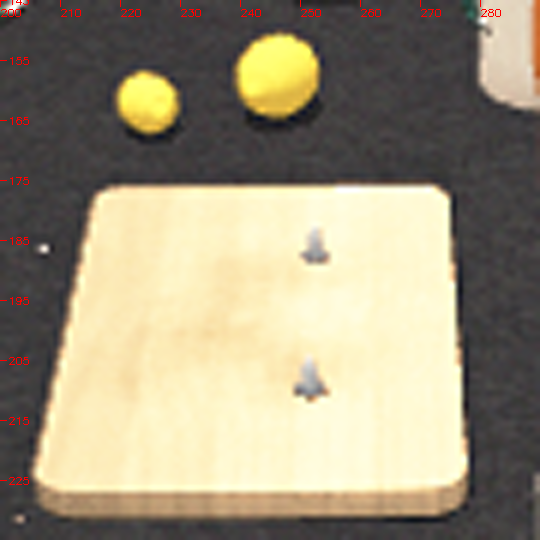

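```bash
cat > fit.py <<'E'
from h import *
from scipy.optimize import least_squares
def px(x0,y0,k,L): return [(x0+(a+.5)/k-.5,y0+(b+.5)/k-.5) for a,b in L]
gT=px(335,185,8,[(135,82),(260,72),(316,540),(193,550),(203,127),(248,492)])
gS=px(175,250,8,[(75,152),(633,120),(643,215),(62,250),(128,200),(578,170)])
h=.014
gTm=np.array([(95,24,h),(95,-24,h),(-95,-24,h),(-95,24,h),(75,0,h),(-75,0,h)])*[1e-3,1e-3,1]
gSm=np.array([(-95,24,h),(95,24,h),(95,-24,h),(-95,-24,h),(-75,0,h),(75,0,h)])*[1e-3,1e-3,1]
def T(p,M):
    c,s=np.cos(p[2]),np.sin(p[2]);return np.c_[M[:,0]*c-M[:,1]*s+p[0],M[:,0]*s+M[:,1]*c+p[1],M[:,2]]
fT=lambda p:(proj('top',T(p,gTm))-gT)
fS=lambda p:(proj('side',T(p,gSm))-gS)
for nm,f in(('top',fT),('side',fS),('both',lambda p:np.r_[fT(p),fS(p)])):
    r=least_squares(lambda p:f(p).ravel(),[.55,-.3,.1]);print('guide',nm,r.x.round(4));print(f(r.x).round(1).tolist())
pT=px(190,165,6,[(220,206),(494,205)])
pS=px(200,145,6,[(315,262),(310,397)]);pSt=px(200,145,6,[(316,229),(308,358)])
for i in(0,1):
    print('pin',i,'top z.034',atz('top',pT[i],.034).round(4),'side foot',atz('side',pS[i],.0225).round(4),'side tip',atz('side',pSt[i],.042).round(4),tri(pT[i],((pS[i][0]+pSt[i][0])/2,(pS[i][1]+pSt[i][1])/2)))
for uv in px(190,165,6,[(45,265),(670,265),(355,51),(355,472)]): print('board edge',atz('top',uv,.022).round(4))
for n in('top','side'):
    im=cv2.imread(f'pics/{n}0.png');hsv=cv2.cvtColor(im,cv2.COLOR_BGR2HSV)
    m=cv2.inRange(hsv,(20,120,120),(35,255,255));c,l,st,ce=cv2.connectedComponentsWithStats(m)
    for i in range(1,c):
        if st[i,4]>40:
            mu=cv2.moments((l==i).astype(np.uint8),True)
            ang=.5*np.arctan2(2*mu['mu11'],mu['mu20']-mu['mu02'])
            print(n,st[i],ce[i].round(1),'ang',round(ang,3),atz(n,ce[i],.028).round(4))
print('lemon tips',[atz('top',u,.028).round(4) for u in px(130,190,10,[(97,135),(312,240),(210,522),(370,430)])])
E
python3 fit.py
```

```text
guide top [ 0.4903 -0.3454  0.0941]
[[0.6, 0.4], [-0.6, 0.4], [-0.4, -0.4], [0.3, -0.4], [0.1, 0.1], [-0.0, 0.0]]
guide side [ 0.4901 -0.3463  0.0921]
[[0.0, 0.0], [0.0, -0.2], [-0.1, 0.1], [-0.2, 0.3], [0.1, -0.3], [0.1, -0.0]]
guide both [ 0.4902 -0.3458  0.0933]
[[0.8, 0.4], [-0.5, 0.4], [-0.3, -0.4], [0.4, -0.4], [0.2, 0.1], [0.1, 0.1], [0.1, -0.1], [0.0, -0.3], [-0.0, -0.0], [-0.1, 0.2], [0.2, -0.4], [0.1, -0.2]]
pin 0 top z.034 [0.5641 0.1036 0.034 ] side foot [0.5647 0.0927 0.0225] side tip [0.5654 0.0992 0.042 ] (array([0.56473176, 0.10407062, 0.02768067]), np.float64(5.8931368109525414e-05))
pin 1 top z.034 [ 0.5659 -0.0454  0.034 ] side foot [ 0.5669 -0.0579  0.0225] side tip [ 0.5658 -0.0482  0.042 ] (array([ 0.56633176, -0.04569357,  0.02757042]), np.float64(0.0006773414111622992))
board edge [0.5322 0.1993 0.022 ]
board edge [ 0.5351 -0.1425  0.022 ]
board edge [0.6524 0.0314 0.022 ]
board edge [0.4214 0.0288 0.022 ]
top [139 200  22  19 324] [149.7 208.9] ang 0.502 [0.5298 0.3517 0.028 ]
top [150 231  17  13 175] [157.8 237. ] ang -0.459 [0.4396 0.3217 0.028 ]
top [ 55 269   8   8  45] [ 58.2 272.5] ang -0.91 [0.3269 0.6279 0.028 ]
side [92 26 10 10 41] [96.7 31.1] ang -0.771 [-1.562   4.1307  0.028 ]
side [ 92  26  65  24 634] [122.6  43.5] ang 0.021 [-0.9295  3.2071  0.028 ]
side [291  83   8   9  51] [294.3  87.8] ang 0.232 [0.8039 1.436  0.028 ]
side [239 150  14  15 151] [245.7 157.1] ang -0.577 [0.529  0.3494 0.028 ]
side [219 157  11  10  81] [224.2 161.6] ang 0.427 [0.4418 0.306  0.028 ]
lemon tips [array([0.5487, 0.3863, 0.028 ]), array([0.5151, 0.3155, 0.028 ]), array([0.4241, 0.3442, 0.028 ]), array([0.4538, 0.2943, 0.028 ])]
```

Two lemons, in the top view: (150,209), about 78 mm tip to tip, and (158,237), about 58 mm. The crop confirms the larger one is meant, since it should be 74 mm long. The guide fits agree between cameras to 1 mm, and the measured pin spacing of 149 mm is close to the true 150 mm. I'll plan the approach next.

```bash
cat > plan.py <<'E'
import sys;from h import *
# usage: plan grip n x y z yaw [arc]  -> rows from current pose
def rows(g,tgt,n,arc=False,st=None,step=.04):
    s=ctrl.state();p=np.array(s['ee_pos']);yaw=s['tcp_rot'][2]
    print('t',round(s['t'],2),'pos',p.round(4),'rpy',np.round(s['tcp_rot'],4),'F',np.round(s['wrist_force'],1),'w',round(s['grip_width'],4))
    q=np.array(tgt[:3]);dy=(tgt[3]-yaw+np.pi)%(2*np.pi)-np.pi
    a0,r0=np.arctan2(p[1],p[0]),np.hypot(p[0],p[1]);a1,r1=np.arctan2(q[1],q[0]),np.hypot(q[0],q[1])
    L=max(abs(a1-a0)*max(r0,r1),0)if arc else 0
    N=n or int(np.ceil(max(np.linalg.norm(q-p)/step,L/step,abs(dy)/.14,1)))
    out=[];c=p.copy()
    for i in range(1,N+1):
        f=i/N
        if arc:
            a,r=a0+f*(a1-a0),r0+f*(r1-r0);t=np.array([r*np.cos(a),r*np.sin(a),p[2]+f*(q[2]-p[2])])
        else:t=p+f*(q-p)
        y=yaw+(i-1)/N*dy;d=(t-c)*100
        C,S=np.cos(y),np.sin(y)
        # tool axes from roll=pi: x=(C,S,0), y=(S,-C,0), z=-Z
        rw=[g,round(d[0]*C+d[1]*S,2),round(d[0]*S-d[1]*C,2),round(-d[2],2),round(-dy/N,3)]
        c=c+np.array([(rw[1]*C+rw[2]*S),(rw[1]*S-rw[2]*C),-rw[3]])/100
        out+=rw
    print(N,'rows');
    for i in range(0,min(N,30),1):print(out[5*i:5*i+5],end=',\n' if i%10==9 else ', ')
if __name__=='__main__':
    a=[float(v) for v in sys.argv[1:7]];rows(a[0],a[2:],int(a[1]),len(sys.argv)>7)
E
python3 plan.py 1 0 .4902 -.3458 .20 -1.478 arc
```

```text
t 0.1 pos [0.1844 0.6229 0.2555] rpy [3.1415e+00 1.4000e-03 1.2830e+00] F [-0.2  0.5 -1.2] w 0.0854
31 rows
[1.0, np.float64(-0.28), np.float64(3.96), np.float64(0.18), np.float64(0.089)], [1.0, np.float64(-0.17), np.float64(3.96), np.float64(0.18), np.float64(0.089)], [1.0, np.float64(-0.06), np.float64(3.96), np.float64(0.18), np.float64(0.089)], [1.0, np.float64(0.04), np.float64(3.94), np.float64(0.18), np.float64(0.089)], [1.0, np.float64(0.16), np.float64(3.93), np.float64(0.18), np.float64(0.089)], [1.0, np.float64(0.27), np.float64(3.92), np.float64(0.17), np.float64(0.089)], [1.0, np.float64(0.37), np.float64(3.9), np.float64(0.18), np.float64(0.089)], [1.0, np.float64(0.48), np.float64(3.87), np.float64(0.18), np.float64(0.089)], [1.0, np.float64(0.59), np.float64(3.85), np.float64(0.18), np.float64(0.089)], [1.0, np.float64(0.69), np.float64(3.83), np.float64(0.18), np.float64(0.089)],
[1.0, np.float64(0.79), np.float64(3.79), np.float64(0.18), np.float64(0.089)], [1.0, np.float64(0.9), np.float64(3.76), np.float64(0.18), np.float64(0.089)], [1.0, np.float64(1.0), np.float
[... 699 characters left out ...]
1.84), np.float64(3.29), np.float64(0.18), np.float64(0.089)], [1.0, np.float64(1.93), np.float64(3.22), np.float64(0.18), np.float64(0.089)], [1.0, np.float64(2.02), np.float64(3.16), np.float64(0.18), np.float64(0.089)], [1.0, np.float64(2.09), np.float64(3.1), np.float64(0.18), np.float64(0.089)], [1.0, np.float64(2.18), np.float64(3.02), np.float64(0.18), np.float64(0.089)], [1.0, np.float64(2.25), np.float64(2.96), np.float64(0.18), np.float64(0.089)], [1.0, np.float64(2.33), np.float64(2.89), np.float64(0.18), np.float64(0.089)], [1.0, np.float64(2.4), np.float64(2.82), np.float64(0.17), np.float64(0.089)], [1.0, np.float64(2.47), np.float64(2.74), np.float64(0.18), np.float64(0.089)],
```

Emit:
send_rows(
  commands=[1,-0.3,4,0.1,0.09,1,-0.2,4,0.1,0.09,1,-0.1,4,0.1,0.09,1,0,4,0.1,0.09,1,0.2,4,0.1,0.09,1,0.3,4,0.1,0.09,1,0.4,4,0.1,0.09,1,0.5,4,0.1,0.09,1,0.6,4,0.1,0.09,1,0.7,4,0.1,0.09],
)

```text
t: 1.1
ee_pos: [0.502, 0.3794, 0.2391]
tcp_rot: [3.138, 0.009, 0.363]
wrist_force: [1.3, 0.9, -0.2]
grip_width: 0.0858
```

```bash
sed -i 's/rw=\[g,\(.*\)\]$/rw=[float(v) for v in [g,\1]]/' plan.py; python3 plan.py 1 0 .4902 -.3458 .20 -1.478 arc
```

```text
t 1.1 pos [0.502  0.3794 0.2391] rpy [3.1383 0.0093 0.3632] F [ 1.3  0.9 -0.2] w 0.0858
20 rows
[1.0, 0.85, 3.87, 0.2, 0.092], [1.0, 0.96, 3.84, 0.19, 0.092], [1.0, 1.06, 3.81, 0.2, 0.092], [1.0, 1.18, 3.76, 0.19, 0.092], [1.0, 1.27, 3.71, 0.2, 0.092], [1.0, 1.38, 3.67, 0.19, 0.092], [1.0, 1.49, 3.62, 0.2, 0.092], [1.0, 1.58, 3.57, 0.19, 0.092], [1.0, 1.68, 3.51, 0.2, 0.092], [1.0, 1.78, 3.45, 0.19, 0.092],
[1.0, 1.87, 3.39, 0.2, 0.092], [1.0, 1.97, 3.33, 0.2, 0.092], [1.0, 2.05, 3.26, 0.19, 0.092], [1.0, 2.15, 3.2, 0.2, 0.092], [1.0, 2.23, 3.12, 0.19, 0.092], [1.0, 2.31, 3.05, 0.2, 0.092], [1.0, 2.39, 2.98, 0.19, 0.092], [1.0, 2.48, 2.89, 0.2, 0.092], [1.0, 2.55, 2.82, 0.19, 0.092], [1.0, 2.62, 2.74, 0.2, 0.092],
```

Emit:
send_rows(
  commands=[1,0.8,3.9,0,0.09,1,1,3.8,0,0.09,1,1.1,3.8,0,0.09,1,1.2,3.8,0,0.09,1,1.3,3.7,0,0.09,1,1.4,3.7,0,0.09,1,1.5,3.6,0,0.09,1,1.6,3.6,0,0.09,1,1.7,3.5,0,0.09,1,1.8,3.4,0,0.09],
)

```text
t: 2.1
ee_pos: [0.6164, -0.0069, 0.2369]
tcp_rot: [3.126, 0.005, -0.575]
wrist_force: [1.1, 0.8, -0.9]
grip_width: 0.0853
```

```bash
python3 plan.py 1 0 .4902 -.3458 .16 -1.478 arc
```

```text
t 2.1 pos [ 0.6164 -0.0069  0.2369] rpy [ 3.1264  0.0051 -0.5753] F [ 1.1  0.8 -0.9] w 0.0853
10 rows
[1.0, 1.75, 3.28, 0.77, 0.09], [1.0, 1.84, 3.22, 0.77, 0.09], [1.0, 1.93, 3.15, 0.77, 0.09], [1.0, 2.01, 3.09, 0.77, 0.09], [1.0, 2.1, 3.02, 0.77, 0.09], [1.0, 2.19, 2.94, 0.77, 0.09], [1.0, 2.27, 2.87, 0.77, 0.09], [1.0, 2.34, 2.79, 0.76, 0.09], [1.0, 2.42, 2.72, 0.77, 0.09], [1.0, 2.49, 2.63, 0.77, 0.09],
```

Emit:
send_rows(
  commands=[1,1.8,3.3,0.7,0.09,1,1.8,3.2,0.7,0.09,1,1.9,3.2,0.7,0.09,1,2.0,3.1,0.7,0.09,1,2.1,3.0,0.7,0.09,1,2.2,2.9,0.7,0.09,1,2.3,2.9,0.7,0.09,1,2.3,2.8,0.7,0.09,1,2.4,2.7,0.7,0.09],
)

```text
t: 3.0
ee_pos: [0.5014, -0.3276, 0.1748]
tcp_rot: [3.126, -0.008, -1.419]
wrist_force: [0.1, -0.1, -0.1]
grip_width: 0.0852
```

Emit:
send_rows(
  commands=[1,0,0,0,0,1,0,0,0,0],
)

```text
t: 3.2
ee_pos: [0.4962, -0.3326, 0.1738]
tcp_rot: [3.123, -0.009, -1.431]
wrist_force: [0.6, 1.0, 0.3]
grip_width: 0.0855
```

```bash
python3 plan.py 1 0 .4902 -.3458 .09 -1.478; python3 -c "
from h import *
for n in('top','side'):cv2.imwrite('pics/%s1.png'%n,ctrl.snapshot(n))
crop('pics/top1.png','pics/t1.png',320,170,90,100,6);crop('pics/side1.png','pics/s1.png',165,200,110,95,6)"
```

```text
t 3.2 pos [ 0.4962 -0.3326  0.1738] rpy [ 3.1232 -0.0091 -1.4312] F [0.6 1.  0.3] w 0.0855
3 rows
[1.0, 0.41, 0.26, 2.79, 0.016], [1.0, 0.41, 0.26, 2.8, 0.016], [1.0, 0.42, 0.24, 2.79, 0.016],
```

View pics/t1.png

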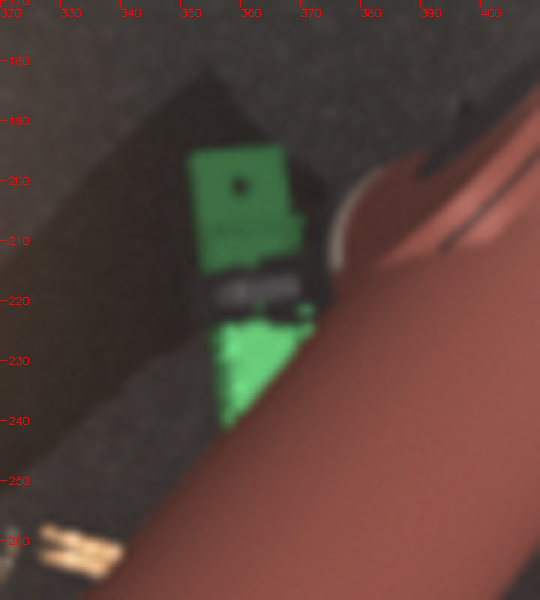

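View pics/s1.png

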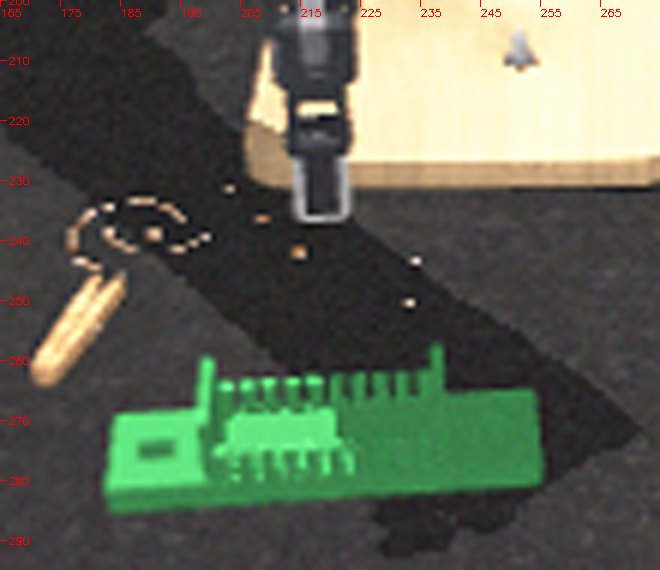

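The top view shows the gripper at (362,218) over the middle of the guide. In the side view the fingertips, at (218,236), are above the rails. Next I go down.

Emit:
send_rows(
  commands=[1,0.4,0.3,2,0.02,1,0.4,0.3,2,0.02,1,0.4,0.2,2,0.01,1,0,0,1.5,0,1,0,0,0,0],
)

```text
t: 3.8
ee_pos: [0.4946, -0.3406, 0.0974]
tcp_rot: [3.127, -0.009, -1.468]
wrist_force: [-0.3, -0.3, 0.3]
grip_width: 0.0856
```

```bash
python3 plan.py 1 4 .4902 -.3458 .030 -1.478;
```

```text
t 3.8 pos [ 0.4946 -0.3406  0.0974] rpy [ 3.1273 -0.009  -1.468 ] F [-0.3 -0.3  0.3] w 0.0856
4 rows
[1.0, 0.12, 0.12, 1.69, 0.003], [1.0, 0.11, 0.13, 1.68, 0.003], [1.0, 0.12, 0.12, 1.69, 0.003], [1.0, 0.12, 0.12, 1.68, 0.003],
```

Emit:
send_rows(
  commands=[1,0.2,0.2,1.5,0,1,0.2,0.2,1.5,0,1,0.1,0.1,1.5,0,1,0.1,0.1,1.5,0.01,1,0,0,0.4,0,1,0,0,0,0],
)

```text
t: 4.4
ee_pos: [0.4898, -0.3472, 0.0293]
tcp_rot: [3.129, -0.009, -1.475]
wrist_force: [-0.1, -0.1, 0.3]
grip_width: 0.0852
```

```bash
python3 plan.py 1 1 .4902 -.3458 .030 -1.478;
```

```text
t 4.4 pos [ 0.4898 -0.3472  0.0293] rpy [ 3.1286 -0.0092 -1.4751] F [-0.1 -0.1  0.3] w 0.0852
1 rows
[1.0, -0.14, -0.05, -0.07, 0.003],
```

Within 1.5 mm, so I close the gripper with a moderate grip.

Emit:
send_rows(
  commands=[0.3,0,0,0,0,0,0,0,0,0,-0.3,0,0,0,0,-1,0,0,0,0,-1,0,0,0,0,-1,0,0,0,0,-1,0,0,0,0],
  newtons=40,
)

```text
t: 5.1
ee_pos: [0.4907, -0.3475, 0.0309]
tcp_rot: [3.131, -0.01, -1.475]
wrist_force: [0.1, 0.2, -2.3]
grip_width: 0.0476
```

Emit:
send_rows(
  commands=[-1,0,0,-1,0,-1,0,0,-2,0,-1,0,0,-3,0,-1,0,0,-3,0,-1,0,0,-2,0,-1,0,0,0,0],
)

```text
t: 5.7
ee_pos: [0.4907, -0.3466, 0.147]
tcp_rot: [3.129, -0.01, -1.476]
wrist_force: [0.7, -0.8, -1.8]
grip_width: 0.0473
```

```bash
python3 plan.py -1 0 .565 .029 .14 0.011 arc; python3 -c "
from h import *
for n in('top','side'):cv2.imwrite('pics/%s2.png'%n,ctrl.snapshot(n))
crop('pics/side2.png','pics/s2.png',165,200,110,95,6)"
```

```text
t 5.7 pos [ 0.4907 -0.3466  0.147 ] rpy [ 3.1288 -0.0096 -1.4764] F [ 0.7 -0.8 -1.8] w 0.0473
11 rows
[-1.0, -3.02, -2.03, 0.06, -0.135], [-1.0, -2.85, -2.24, 0.07, -0.135], [-1.0, -2.66, -2.43, 0.06, -0.135], [-1.0, -2.47, -2.61, 0.06, -0.135], [-1.0, -2.24, -2.76, 0.07, -0.135], [-1.0, -2.03, -2.91, 0.06, -0.135], [-1.0, -1.8, -3.04, 0.06, -0.135], [-1.0, -1.55, -3.14, 0.07, -0.135], [-1.0, -1.32, -3.23, 0.06, -0.135], [-1.0, -1.06, -3.31, 0.06, -0.135],
[-1.0, -0.81, -3.35, 0.07, -0.135],
```

View pics/s2.png

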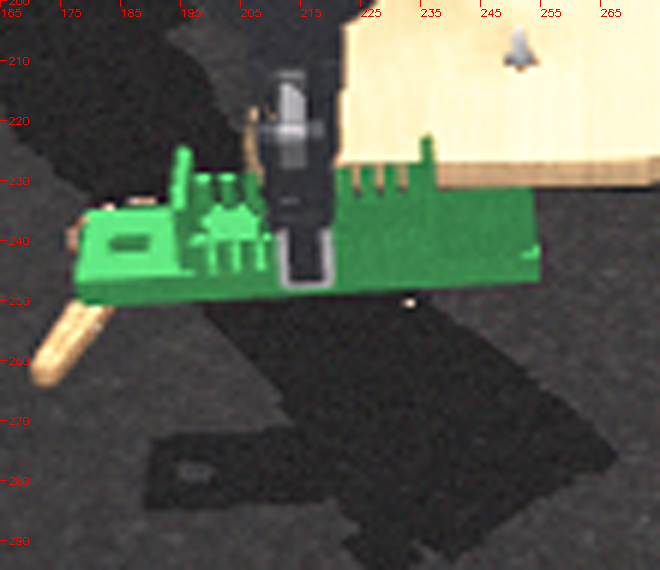

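The guide is held square: the slot end is at (183,240) and the fingers at (216,258), and the worktop shows clear beneath. Now I carry it to a point above the pins.

Emit:
send_rows(
  commands=[-1,-3,-2,-0.1,-0.13,-1,-2.8,-2.2,-0.1,-0.13,-1,-2.7,-2.4,-0.1,-0.13,-1,-2.5,-2.6,-0.1,-0.13,-1,-2.2,-2.8,-0.1,-0.13,-1,-2,-2.9,-0.1,-0.13,-1,-1.8,-3,-0.1,-0.13,-1,-1.5,-3.1,-0.1,-0.13,-1,-1.3,-3.2,0,-0.13,-1,-1,-2,0,-0.13],
)

```text
t: 6.8
ee_pos: [0.5607, -0.0089, 0.133]
tcp_rot: [3.126, 0.034, -0.134]
wrist_force: [0.6, 0.1, -3.0]
grip_width: 0.0475
```

Emit:
send_rows(
  commands=[-1,0,0,0,0],
)

```text
t: 6.9
ee_pos: [0.5595, -0.0047, 0.1312]
tcp_rot: [3.127, 0.037, -0.125]
wrist_force: [-0.7, 0.9, -2.5]
grip_width: 0.0476
```

```bash
python3 plan.py -1 0 .565 .029 .14 0.011
```

```text
t 6.9 pos [ 0.5595 -0.0047  0.1312] rpy [ 3.127   0.0369 -0.1247] F [-0.7  0.9 -2.5] w 0.0476
1 rows
[-1.0, 0.13, -3.41, -0.88, -0.136],
```

```bash
cat > plan2.py <<'E'
import sys;from h import *
from scipy.spatial.transform import Rotation as Ro
# plan2 x y z yaw [offx offy offz of the point in tool, cm]: shift in tool axes to bring TCP(+off) to target
s=ctrl.state();p=np.array(s['ee_pos']);R=Ro.from_euler('xyz',s['tcp_rot']).as_matrix()
a=[float(v) for v in sys.argv[1:]];off=np.array(a[4:7] if len(a)>4 else [0,0,0])/100
print('t',round(s['t'],2),'pos',p.round(4),'rpy',np.round(s['tcp_rot'],4),'F',np.round(s['wrist_force'],1),'w',round(s['grip_width'],4),'q',np.round(s['qpos'],2))
y0=s['tcp_rot'][2];dy=(a[3]-y0+np.pi)%(2*np.pi)-np.pi
Rt=Ro.from_euler('z',dy).as_matrix()@R
d=np.array(a[:3])-(p+Rt@off)
print('point',(p+R@off).round(4),'tool shift cm',(R.T@d*100).round(2),'turn',round(-dy,3),'toolz',R[:,2].round(3))
E
python3 plan2.py .565 .029 .14 .011
```

```text
t 6.9 pos [ 0.5595 -0.0047  0.1312] rpy [ 3.127   0.0369 -0.1247] F [-0.7  0.9 -2.5] w 0.0476 q [-0.55  0.31  0.56  1.83 -0.17  1.1  -0.05]
point [ 0.5595 -0.0047  0.1312] tool shift cm [ 0.1  -3.39 -0.93] turn -0.136 toolz [-0.038 -0.01  -0.999]
```

Emit:
send_rows(
  commands=[-1,0.2,-1,-0.2,-0.04,-1,0.2,-1,-0.2,-0.04,-1,0.2,-0.7,-0.2,-0.03,-1,0.1,-0.4,-0.2,-0.02,-1,0,0,0,0],
)

```text
t: 7.4
ee_pos: [0.5689, 0.0263, 0.1363]
tcp_rot: [3.131, 0.043, 0.011]
wrist_force: [0.1, -0.6, -2.1]
grip_width: 0.0473
```

```bash
python3 plan2.py .565 .029 .14 .011; python3 -c "
from h import *
for n in('top','side'):cv2.imwrite('pics/%s3.png'%n,ctrl.snapshot(n))
crop('pics/side3.png','pics/s3.png',200,110,90,120,6);crop('pics/top3.png','pics/t3.png',190,150,120,95,6)"
```

```text
t 7.4 pos [0.5689 0.0263 0.1363] rpy [3.1306 0.0427 0.0107] F [ 0.1 -0.6 -2.1] w 0.0473 q [-0.57  0.32  0.53  1.8  -0.17  1.12  0.03]
point [0.5689 0.0263 0.1363] tool shift cm [-0.4  -0.28 -0.36] turn -0.0 toolz [-0.043 -0.011 -0.999]
```

View pics/s3.png

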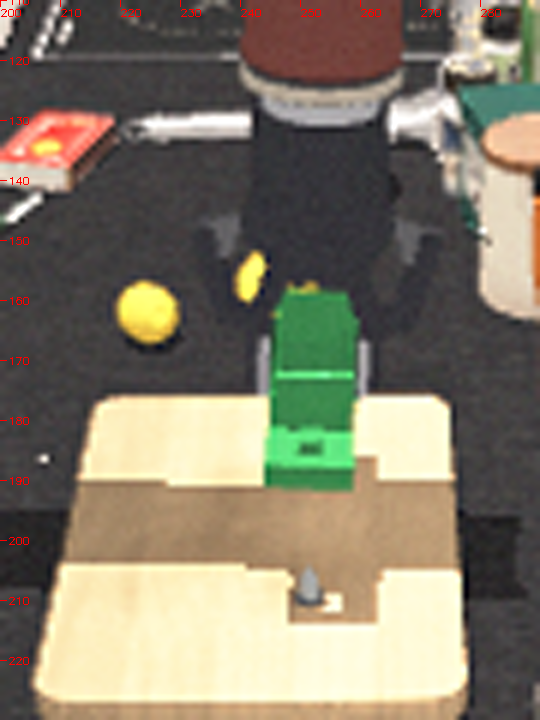

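View pics/t3.png

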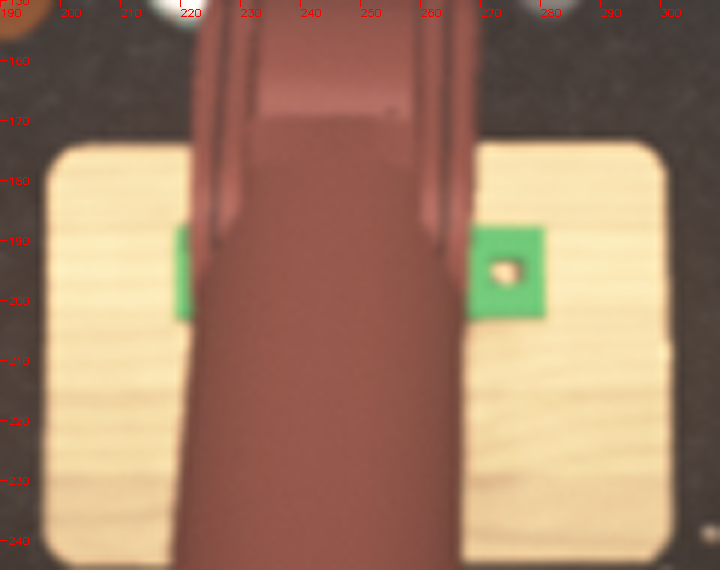

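Side view: the guide is over the board, with its slot at (251,184) and the near pin at (251,208). Top view: the slot is at (274,195). I move down to just above the pin tips for a closer comparison.

```bash
python3 plan2.py .565 .029 .055 .011 0 0 3.1
```

```text
t 7.5 pos [0.5686 0.0254 0.1361] rpy [3.1302 0.043  0.0088] F [-0.2 -0.2 -1.7] w 0.0472 q [-0.57  0.32  0.53  1.8  -0.17  1.12  0.03]
point [0.5672 0.0251 0.1052] tool shift cm [-0.   -0.45  5.02] turn -0.002 toolz [-0.043 -0.012 -0.999]
```

Emit:
send_rows(
  commands=[-1,0,-0.2,1.5,0,-1,0,-0.2,1.5,0,-1,0,-0.1,1.2,0,-1,0,0,0.5,0,-1,0,0,0,0],
)

```text
t: 8.0
ee_pos: [0.565, 0.0286, 0.0836]
tcp_rot: [3.129, 0.045, 0.006]
wrist_force: [0.8, -0.0, -1.8]
grip_width: 0.0472
```

```bash
python3 plan2.py .565 .029 .055 .011 0 0 3.1; python3 -c "
from h import *
for n in('top','side'):cv2.imwrite('pics/%s4.png'%n,ctrl.snapshot(n))
crop('pics/side4.png','pics/s4.png',225,150,50,70,8);crop('pics/top4.png','pics/t4.png',215,180,75,40,10)"
```

```text
t 8.0 pos [0.565  0.0286 0.0836] rpy [3.1292 0.0453 0.0056] F [ 0.8 -0.  -1.8] w 0.0472 q [-0.55  0.38  0.51  1.85 -0.2   1.02  0.04]
point [0.5636 0.0283 0.0526] tool shift cm [ 0.13 -0.07 -0.25] turn -0.005 toolz [-0.045 -0.013 -0.999]
```

View pics/s4.png

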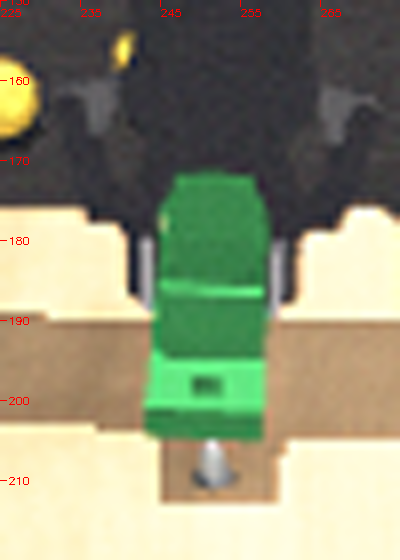

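View pics/t4.png

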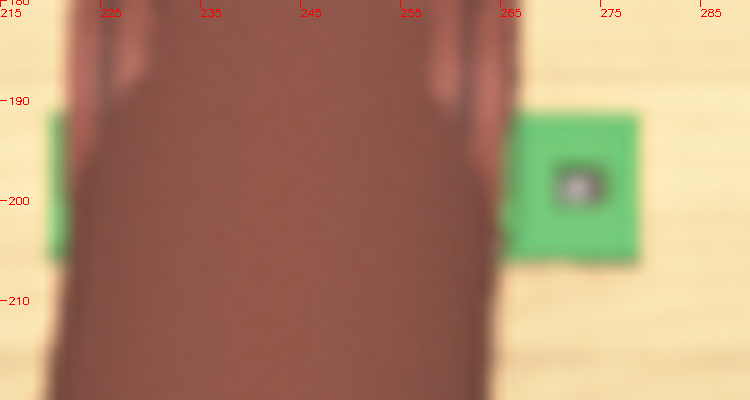

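```bash
cat > chk.py <<'E'
from h import *
from scipy.spatial.transform import Rotation as Ro
s=ctrl.state();p=np.array(s['ee_pos']);R=Ro.from_euler('xyz',s['tcp_rot']).as_matrix()
def G(P,off=(0,0,.031)): # guide frame -> world: guide x = -tool y, guide y= tool x... 
    B=np.c_[-R[:,1],R[:,0],-R[:,2]]
    return p+R@np.array(off)+np.atleast_2d(P)@B.T
h=.014
obs=dict(cTR=((640,113),(-.095,-.0,0)),)
def u(a,b):return (215+(a+.5)/10-.5,180+(b+.5)/10-.5)
for nm,P,o in [('R top',(-.095,.024,h),u(640,113)),('R bot',(-.095,-.024,h),u(640,263)),('L top',(.095,.024,h),u(50,113)),('L bot',(.095,-.024,h),u(50,262)),('slot',(-.075,0,h),u(581,185))]:
    print(nm,proj('top',G(P))[0].round(2),np.round(o,2))
def v(a,b):return (225+(a+.5)/8-.5,150+(b+.5)/8-.5)
for nm,P,o in [('TL',(-.095,-.024,h),v(150,408)),('TR',(-.095,.024,h),v(265,408)),('BL',(-.095,-.024,0),v(146,436)),('BR',(-.095,.024,0),v(262,440)),('slot',(-.075,0,h),v(207,385))]:
    print('side',nm,proj('side',G(P))[0].round(2),np.round(o,2))
print('gx axis',(-R[:,1]).round(3),'slot under',G((-.075,0,0)).round(4),'round under',G((.075,0,0)).round(4))
for x,y in((.5659,-.0454),(.5641,.1036)):print('pin tip/foot top',proj('top',[(x,y,.042),(x,y,.022)]).round(2).tolist(),'side',proj('side',[(x,y,.042),(x,y,.022)]).round(2).tolist())
print('obs pin tip top',u(577,187),'side',v(211,440),'foot',v(213,485))
E
python3 chk.py
```

```text
R top [278.99 190.33] [278.55 190.85]
R bot [279.1  205.23] [278.55 205.85]
L top [219.44 190.24] [219.55 190.85]
L bot [219.16 205.15] [219.55 205.75]
slot [272.76 197.74] [272.65 198.05]
side TL [243.03 200.03] [243.31 200.56]
side TR [257.8  200.54] [257.69 200.56]
side BL [242.98 203.7 ] [242.81 204.06]
side BR [257.66 204.21] [257.31 204.56]
side slot [250.6  197.16] [250.44 197.69]
gx axis [-0.006  1.    -0.012] slot under [[ 0.5647 -0.0467  0.0545]] round under [[0.5638 0.1033 0.0527]]
pin tip/foot top [[272.03, 198.49], [271.76, 199.17]] side [[250.97, 203.79], [251.09, 208.83]]
pin tip/foot top [[226.09, 198.63], [226.51, 199.31]] side [[251.92, 182.17], [252.03, 186.9]]
obs pin tip top (272.25, 198.25) side (250.9375, 204.5625) foot (251.1875, 210.1875)
```

The pin shows through the slot in the top view: pin tip at (272.3,198.3), slot centre at (272.6,198.0). Both cameras say the guide needs about 2 mm more in +x, and y is good. I correct that and re-check.

```bash
python3 plan2.py .5660 .0286 .048 .011 0 0 3.1
```

```text
t 8.1 pos [0.5656 0.0287 0.0846] rpy [3.1296 0.044  0.0057] F [-0.1  0.6 -2.4] w 0.0476 q [-0.55  0.38  0.51  1.84 -0.2   1.02  0.04]
point [0.5642 0.0283 0.0536] tool shift cm [ 0.2  -0.04  0.56] turn -0.005 toolz [-0.044 -0.012 -0.999]
```

Emit:
send_rows(
  commands=[-1,0.2,-0.05,0.2,-0.005,-1,0.05,0,0.2,0,-1,0,0,0,0],
)

```text
t: 8.4
ee_pos: [0.5692, 0.0292, 0.0815]
tcp_rot: [3.13, 0.042, 0.011]
wrist_force: [-0.2, -0.4, -1.8]
grip_width: 0.0473
```

```bash
python3 plan2.py .5660 .0286 .048 .011 0 0 3.1; python3 -c "
from h import *
for n in('top','side'):cv2.imwrite('pics/%s5.png'%n,ctrl.snapshot(n))
crop('pics/side5.png','pics/s5.png',225,170,50,50,10);crop('pics/top5.png','pics/t5.png',260,180,30,30,16)"
```

```text
t 8.4 pos [0.5692 0.0292 0.0815] rpy [3.1303 0.0416 0.0111] F [-0.2 -0.4 -1.8] w 0.0473 q [-0.55  0.39  0.51  1.84 -0.21  1.01  0.05]
point [0.5679 0.0289 0.0505] tool shift cm [-0.18  0.02  0.26] turn 0.0 toolz [-0.041 -0.012 -0.999]
```

View pics/t5.png

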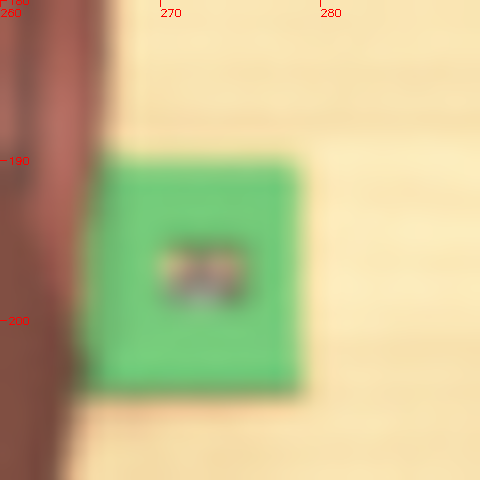

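View pics/s5.png

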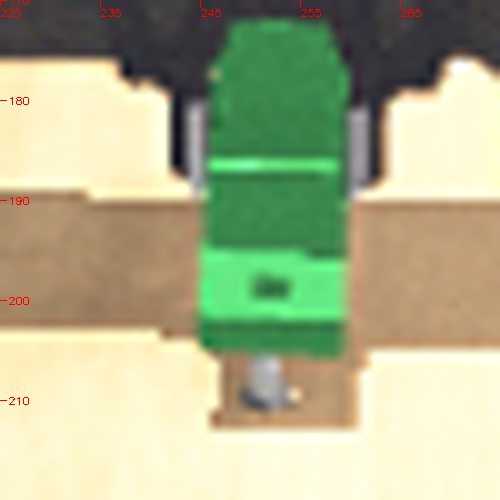

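I overshot by about 2 mm: the plate's middle row is now 196.8 against the pin tip at about 198.5, where parallax accounts for 0.8 px. I step back and start the descent onto the tapers.

Emit:
send_rows(
  commands=[-1,-0.15,0,0,0,-1,0,0,0,0],
)

```text
t: 8.7
ee_pos: [0.5677, 0.0292, 0.082]
tcp_rot: [3.13, 0.041, 0.011]
wrist_force: [-0.3, -0.5, -1.7]
grip_width: 0.0473
```

```bash
for i in 1 2 3; do python3 plan2.py .5658 .0288 .040 .011 0 0 3.1; done; python3 -c "
from h import *
for n in('top','side'):cv2.imwrite('pics/%s6.png'%n,ctrl.snapshot(n))
crop('pics/side6.png','pics/s6.png',225,170,50,50,10);crop('pics/top6.png','pics/t6.png',260,180,30,30,16)"
```

```text
t 8.7 pos [0.5677 0.0292 0.082 ] rpy [3.1305 0.0411 0.011 ] F [-0.3 -0.5 -1.7] w 0.0473 q [-0.55  0.38  0.51  1.84 -0.2   1.01  0.05]
point [0.5664 0.0289 0.051 ] tool shift cm [-0.02 -0.01  1.1 ] turn -0.0 toolz [-0.041 -0.012 -0.999]
t 8.7 pos [0.5677 0.0292 0.082 ] rpy [3.1305 0.0411 0.011 ] F [-0.3 -0.5 -1.7] w 0.0473 q [-0.55  0.38  0.51  1.84 -0.2   1.01  0.05]
point [0.5664 0.0289 0.051 ] tool shift cm [-0.02 -0.01  1.1 ] turn -0.0 toolz [-0.041 -0.012 -0.999]
t 8.7 pos [0.5677 0.0292 0.082 ] rpy [3.1305 0.0411 0.011 ] F [-0.3 -0.5 -1.7] w 0.0473 q [-0.55  0.38  0.51  1.84 -0.2   1.01  0.05]
point [0.5664 0.0289 0.051 ] tool shift cm [-0.02 -0.01  1.1 ] turn -0.0 toolz [-0.041 -0.012 -0.999]
```

View pics/t6.png

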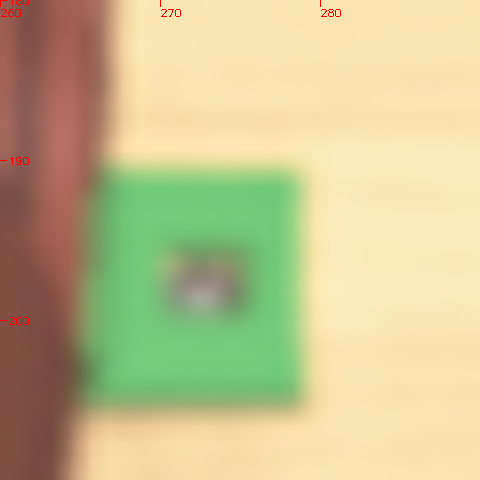

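View pics/s6.png

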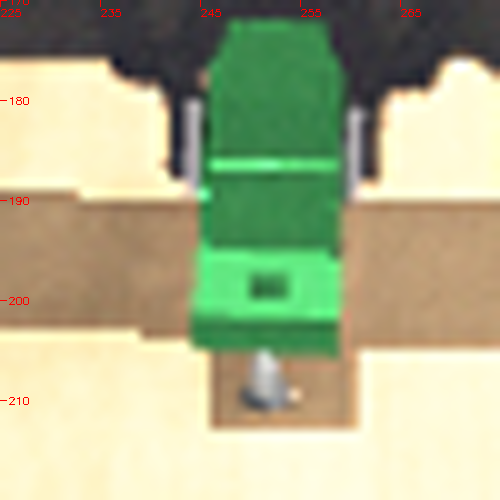

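The plate's middle row is 197.6 against the pin at 198.5, and parallax should give 0.8 px, so it is aligned. In the side view the slot end and the pin are both centred at u=251. I go down gently, watching the force.

Emit:
send_rows(
  commands=[-1,0.02,0,0.4,0,-1,0.02,0,0.4,0,-1,0.01,0,0.3,0,-1,0,0,0,0],
)

```text
t: 9.2
ee_pos: [0.5678, 0.0292, 0.0698]
tcp_rot: [3.131, 0.041, 0.011]
wrist_force: [-0.7, 0.3, -1.8]
grip_width: 0.0473
```

```bash
python3 plan2.py .5660 .0288 .025 .011 0 0 3.1
```

```text
t 9.2 pos [0.5678 0.0292 0.0698] rpy [3.1305 0.041  0.0111] F [-0.7  0.3 -1.8] w 0.0473 q [-0.55  0.4   0.5   1.85 -0.21  0.99  0.06]
point [0.5665 0.0288 0.0389] tool shift cm [ 0.   -0.01  1.39] turn 0.0 toolz [-0.041 -0.012 -0.999]
```

Emit:
send_rows(
  commands=[-1,0.01,0,0.3,0,-1,0.01,0,0.2,0,-1,0,0,0,0],
)

```text
t: 9.5
ee_pos: [0.5677, 0.0291, 0.0642]
tcp_rot: [3.13, 0.041, 0.011]
wrist_force: [0.3, -0.2, -3.1]
grip_width: 0.0474
```

Emit:
send_rows(
  commands=[-1,0.01,0,0.2,0,-1,0.01,0,0.2,0,-1,0,0,0,0],
)

```text
t: 9.8
ee_pos: [0.5678, 0.029, 0.0599]
tcp_rot: [3.13, 0.041, 0.011]
wrist_force: [-0.1, -0.1, -1.9]
grip_width: 0.0472
```

```bash
python3 plan2.py .5660 .0288 .025 .011 0 0 3.1
```

```text
t 9.8 pos [0.5678 0.029  0.0599] rpy [3.1304 0.0412 0.0111] F [-0.1 -0.1 -1.9] w 0.0472 q [-0.54  0.41  0.5   1.86 -0.22  0.97  0.07]
point [0.5666 0.0287 0.029 ] tool shift cm [-0.04 -0.02  0.4 ] turn 0.0 toolz [-0.041 -0.012 -0.999]
```

Emit:
send_rows(
  commands=[-1,0.01,0,0.2,0,-1,0,0,0.1,0,-1,0,0,0,0],
)

```text
t: 10.1
ee_pos: [0.5678, 0.029, 0.0567]
tcp_rot: [3.13, 0.041, 0.011]
wrist_force: [0.4, 0.3, -2.0]
grip_width: 0.0473
```

Emit:
send_rows(
  commands=[-1,0,0,0.1,0,-1,0,0,0,0],
)

```text
t: 10.3
ee_pos: [0.5678, 0.029, 0.0556]
tcp_rot: [3.13, 0.041, 0.011]
wrist_force: [0.5, -0.5, -2.5]
grip_width: 0.0473
```

```bash
python3 plan2.py .5660 .0288 .023 .011 0 0 3.1; python3 -c "
from h import *
for n in('top','side'):cv2.imwrite('pics/%s7.png'%n,ctrl.snapshot(n))
crop('pics/side7.png','pics/s7.png',225,160,50,60,10);crop('pics/top7.png','pics/t7.png',260,180,30,30,16)"
```

```text
t 10.3 pos [0.5678 0.029  0.0556] rpy [3.1304 0.0412 0.0112] F [ 0.5 -0.5 -2.5] w 0.0473 q [-0.54  0.42  0.49  1.86 -0.23  0.96  0.07]
point [0.5665 0.0287 0.0247] tool shift cm [-0.04 -0.02  0.17] turn 0.0 toolz [-0.041 -0.012 -0.999]
```

View pics/t7.png

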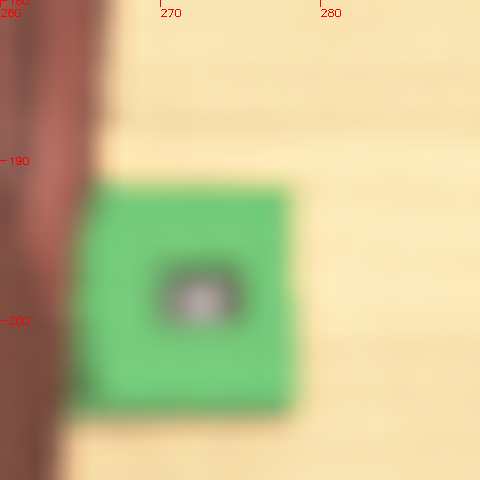

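View pics/s7.png

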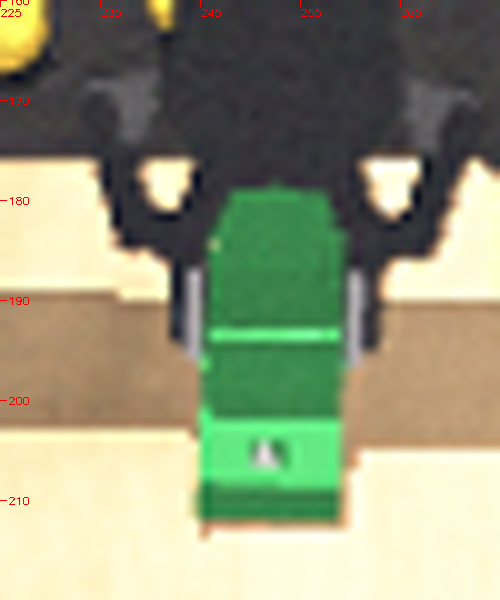

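The pin tip now shows through the slot, at (251,205) in the side view and (272,198) in the top view, with no contact force. I close the last millimetres.

Emit:
send_rows(
  commands=[-1,0,0,0.1,0,-1,0,0,0,0],
)

```text
t: 10.6
ee_pos: [0.5678, 0.029, 0.0548]
tcp_rot: [3.131, 0.041, 0.011]
wrist_force: [-0.3, -0.8, -1.3]
grip_width: 0.0473
```

Emit:
send_rows(
  commands=[-1,0,0,0.06,0,-1,0,0,0,0],
)

```text
t: 10.8
ee_pos: [0.5678, 0.029, 0.0541]
tcp_rot: [3.131, 0.041, 0.011]
wrist_force: [-0.7, -0.2, -1.5]
grip_width: 0.0473
```

Emit:
send_rows(
  commands=[0.25,0,0,0,0,0.4,0,0,0,0,0.7,0,0,0,0,1,0,0,0,0,1,0,0,0,0,1,0,0,0,0],
)

```text
t: 11.4
ee_pos: [0.5688, 0.029, 0.055]
tcp_rot: [3.131, 0.039, 0.011]
wrist_force: [0.1, -0.0, -0.3]
grip_width: 0.0854
```

Emit:
send_rows(
  commands=[1,0,0,-1,0,1,0,0,-2,0,1,0,0,-3,0,1,0,0,-4,0,1,0,0,-4,0,1,0,0,-2,0,1,0,0,0,0],
)

```text
t: 12.1
ee_pos: [0.5746, 0.03, 0.2247]
tcp_rot: [3.13, 0.039, 0.009]
wrist_force: [-0.1, -0.2, -0.9]
grip_width: 0.0857
```

```bash
python3 plan2.py .5295 .351 .2 -.49;python3 -c "
from h import *
for n in('top','side'):cv2.imwrite('pics/%s8.png'%n,ctrl.snapshot(n))
crop('pics/side8.png','pics/s8.png',205,140,90,95,6);crop('pics/top8.png','pics/t8.png',130,165,150,85,5)"
```

```text
t 12.1 pos [0.5746 0.03   0.2247] rpy [3.1301 0.0392 0.0095] F [-0.1 -0.2 -0.9] w 0.0857 q [-0.59  0.25  0.55  1.69 -0.12  1.29 -0.01]
point [0.5746 0.03   0.2247] tool shift cm [ -4.11 -32.17   2.27] turn 0.499 toolz [-0.039 -0.012 -0.999]
```

View pics/t8.png

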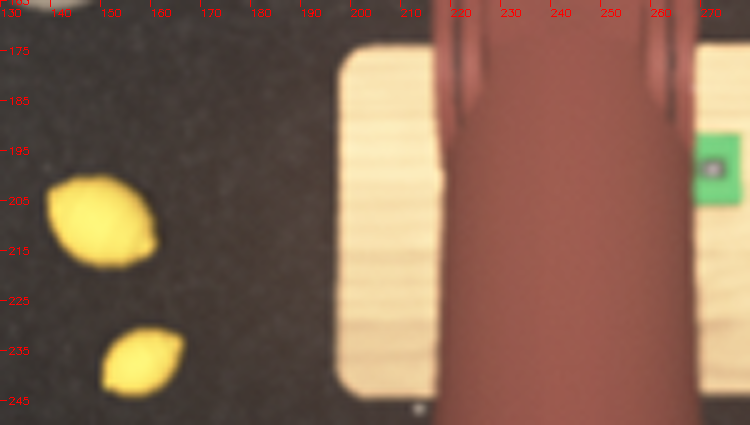

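View pics/s8.png

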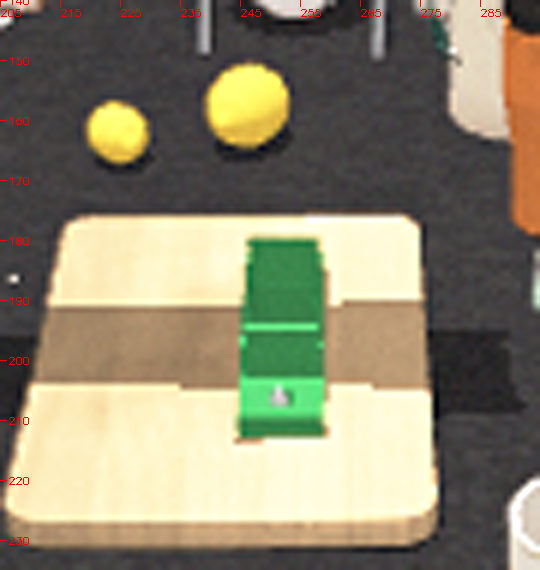

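The guide appears seated: the pin shows through the slot at (251,206) in the side view and (270,198) in the top view, and the plate is level. The lemon hasn't moved, at (150,209). On to it, and I'll check the other pin once the arm is out of the way.

Emit:
send_rows(
  commands=[1,-0.4,-2.9,0,0.05,1,-0.6,-2.9,0,0.05,1,-0.7,-2.9,0,0.05,1,-0.8,-2.9,0,0.05,1,-1,-2.8,0,0.05,1,-1.1,-2.8,0,0.05,1,-1.2,-2.7,0,0.05,1,-1.3,-2.7,0,0.05,1,-1.5,-2.6,0,0.05,1,-1.6,-2.5,0,0.05],
)

```text
t: 13.2
ee_pos: [0.5284, 0.3269, 0.2039]
tcp_rot: [3.088, 0.041, -0.522]
wrist_force: [0.5, 0.8, 0.0]
grip_width: 0.0857
```

Emit:
send_rows(
  commands=[1,0,0,0,0],
)

```text
t: 13.3
ee_pos: [0.5256, 0.3318, 0.2014]
tcp_rot: [3.086, 0.044, -0.518]
wrist_force: [-1.0, 0.4, -0.8]
grip_width: 0.0859
```

```bash
python3 plan2.py .5295 .351 .12 -.49;python3 -c "
from h import *
for n in('top','side'):cv2.imwrite('pics/%s9.png'%n,ctrl.snapshot(n))
crop('pics/side9.png','pics/s9.png',205,100,90,120,6);crop('pics/top9.png','pics/t9.png',125,165,155,85,5)"
```

```text
t 13.3 pos [0.5256 0.3318 0.2014] rpy [ 3.0865  0.044  -0.5179] F [-1.   0.4 -0.8] w 0.0859 q [-0.98  0.38  0.46  1.57 -0.18  1.31 -1.01]
point [0.5256 0.3318 0.2014] tool shift cm [-0.25 -2.31  8.05] turn -0.028 toolz [-0.065 -0.026 -0.998]
```

View pics/t9.png

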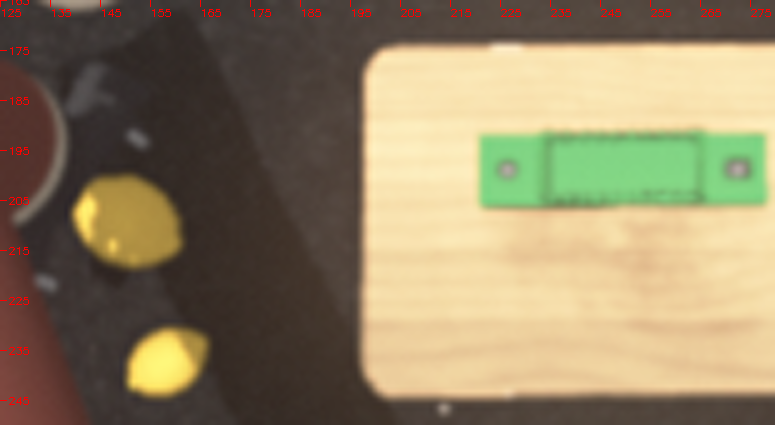

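View pics/s9.png

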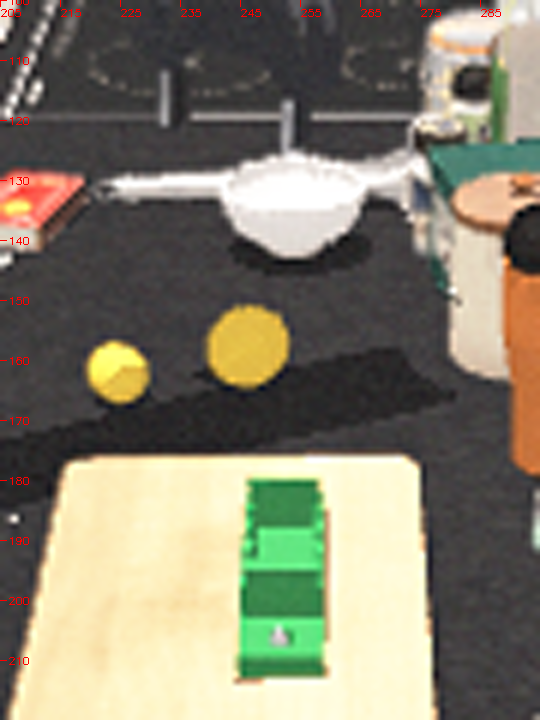

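Both pins show through the guide, in the top view at (226,199), round hole, and (272,198), slot, and it lies flat. The fingers straddle the large lemon, at (152,192) and (134,221). Next I centre over it and go down.

```bash
python3 plan2.py .5295 .351 .09 -.48 0 0 .6; python3 - <<'E'
from fit import T,gTm
from h import *
from scipy.optimize import least_squares
def u(a,b):return (125+(a+.5)/5-.5,165+(b+.5)/5-.5)
# guide reversed: yaw ~pi/2 ; +x end at left(+y)
h=.036
M=np.array([(.095,.024,h),(.095,-.024,h),(-.095,-.024,h),(-.095,.024,h),(.075,0,h),(-.075,0,h)])
O=[u(480,206),u(480,134),u(766,133),u(766,207),u(508,170),u(738,169)]
r=least_squares(lambda p:(proj('top',T(p,M))-O).ravel(),[.565,.03,1.57]);print('guide seated',r.x.round(4),np.abs(r.fun).max())
E
```

```text
t 13.4 pos [0.5272 0.3272 0.2019] rpy [ 3.0853  0.0423 -0.5205] F [0.5 0.3 0.5] w 0.0854 q [-0.98  0.37  0.46  1.57 -0.18  1.31 -1.  ]
point [0.5268 0.327  0.1959] tool shift cm [-0.52 -2.81 10.48] turn -0.041 toolz [-0.065 -0.028 -0.998]
guide top [ 0.4903 -0.3454  0.0941]
[[0.6, 0.4], [-0.6, 0.4], [-0.4, -0.4], [0.3, -0.4], [0.1, 0.1], [-0.0, 0.0]]
guide side [ 0.4901 -0.3463  0.0921]
[[0.0, 0.0], [0.0, -0.2], [-0.1, 0.1], [-0.2, 0.3], [0.1, -0.3], [0.1, -0.0]]
guide both [ 0.4902 -0.3458  0.0933]
[[0.8, 0.4], [-0.5, 0.4], [-0.3, -0.4], [0.4, -0.4], [0.2, 0.1], [0.1, 0.1], [0.1, -0.1], [0.0, -0.3], [-0.0, -0.0], [-0.1, 0.2], [0.2, -0.4], [0.1, -0.2]]
pin 0 top z.034 [0.5641 0.1036 0.034 ] side foot [0.5647 0.0927 0.0225] side tip [0.5654 0.0992 0.042 ] (array([0.56473176, 0.10407062, 0.02768067]), np.float64(5.8931368109525414e-05))
pin 1 top z.034 [ 0.5659 -0.0454  0.034 ] side foot [ 0.5669 -0.0579  0.0225] side tip [ 0.5658 -0.0482  0.042 ] (array([ 0.56633176, -0.04569357,  0.02757042]), np.float64(0.0006773414111622992))
board edge [0.5322 0.1993 0.022 ]
board edge [ 0.5351 -0
[... 172 characters left out ...]
  13 175] [157.8 237. ] ang -0.459 [0.4396 0.3217 0.028 ]
top [ 55 269   8   8  45] [ 58.2 272.5] ang -0.91 [0.3269 0.6279 0.028 ]
side [92 26 10 10 41] [96.7 31.1] ang -0.771 [-1.562   4.1307  0.028 ]
side [ 92  26  65  24 634] [122.6  43.5] ang 0.021 [-0.9295  3.2071  0.028 ]
side [291  83   8   9  51] [294.3  87.8] ang 0.232 [0.8039 1.436  0.028 ]
side [239 150  14  15 151] [245.7 157.1] ang -0.577 [0.529  0.3494 0.028 ]
side [219 157  11  10  81] [224.2 161.6] ang 0.427 [0.4418 0.306  0.028 ]
lemon tips [array([0.5487, 0.3863, 0.028 ]), array([0.5151, 0.3155, 0.028 ]), array([0.4241, 0.3442, 0.028 ]), array([0.4538, 0.2943, 0.028 ])]
guide seated [0.5657 0.0287 1.5809] 0.6394737421393017
```

Emit:
send_rows(
  commands=[1,-0.1,-0.6,2,-0.01,1,-0.1,-0.6,2,-0.01,1,-0.1,-0.6,2,-0.01,1,-0.1,-0.5,2,-0.01,1,-0.1,-0.4,1.5,0,1,0,0,0,0],
)

```text
t: 14.0
ee_pos: [0.532, 0.3408, 0.1004]
tcp_rot: [3.082, 0.043, -0.488]
wrist_force: [-0.5, 0.2, -0.6]
grip_width: 0.0852
```

```bash
python3 plan2.py .5295 .351 .029 -.48 0 0 .6
```

```text
t 14.0 pos [0.532  0.3408 0.1004] rpy [ 3.0818  0.0431 -0.4877] F [-0.5  0.2 -0.6] w 0.0852 q [-0.96  0.49  0.43  1.64 -0.22  1.14 -0.95]
point [0.5316 0.3406 0.0944] tool shift cm [-0.39 -1.21  6.5 ] turn -0.008 toolz [-0.066 -0.033 -0.997]
```

Emit:
send_rows(
  commands=[1,-0.2,-0.7,0.5,0,1,-0.2,-0.6,0.5,0,1,0,0,1.5,0,1,0,0,1.5,0,1,0,0,0,0],
)

```text
t: 14.5
ee_pos: [0.5335, 0.3531, 0.0588]
tcp_rot: [3.084, 0.042, -0.489]
wrist_force: [0.4, 0.7, 0.4]
grip_width: 0.0853
```

```bash
python3 plan2.py .5295 .351 .029 -.48 0 0 .6
```

```text
t 14.5 pos [0.5335 0.3531 0.0588] rpy [ 3.0842  0.0415 -0.4893] F [0.4 0.7 0.4] w 0.0853 q [-0.95  0.55  0.41  1.64 -0.25  1.07 -0.95]
point [0.5331 0.3529 0.0528] tool shift cm [-0.13  0.19  2.4 ] turn -0.009 toolz [-0.064 -0.031 -0.997]
```

Emit:
send_rows(
  commands=[1,-0.1,0.1,0.9,0,1,0,0.1,0.9,0,1,0,0,0.4,0,1,0,0,0,0],
)

```text
t: 14.9
ee_pos: [0.5299, 0.3504, 0.0349]
tcp_rot: [3.084, 0.042, -0.49]
wrist_force: [-0.0, 0.1, 0.3]
grip_width: 0.0851
```

```bash
python3 plan2.py .5295 .351 .029 -.48 0 0 .6;python3 -c "
from h import *
for n in('top','side'):cv2.imwrite('pics/%s10.png'%n,ctrl.snapshot(n))
crop('pics/side10.png','pics/s10.png',205,110,80,70,7);crop('pics/top10.png','pics/t10.png',120,180,60,70,8)"
```

```text
t 14.9 pos [0.5299 0.3504 0.0349] rpy [ 3.0836  0.0415 -0.4897] F [-0.   0.1  0.3] w 0.0851 q [-0.95  0.57  0.4   1.67 -0.26  1.03 -0.94]
point [0.5295 0.3502 0.0289] tool shift cm [-0.04 -0.07 -0.01] turn -0.01 toolz [-0.064 -0.032 -0.997]
```

View pics/t10.png

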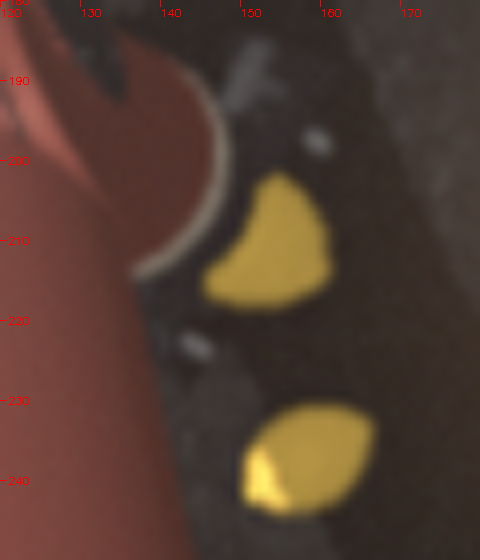

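View pics/s10.png

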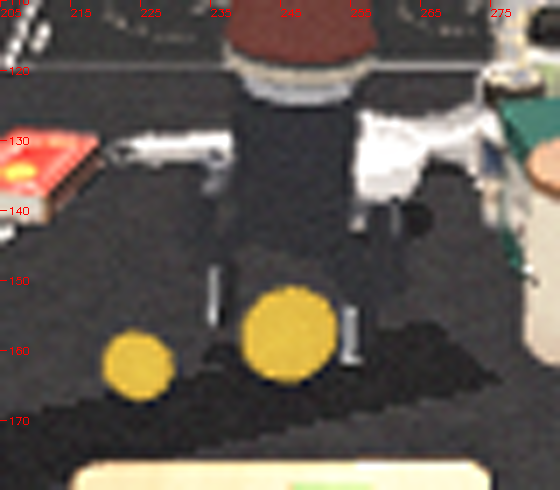

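The lemon, at (246,158) in the side view, lies between the two pads at (235,152) and (254,158). I close gently.

Emit:
send_rows(
  commands=[0.5,0,0,0,0,0.3,0,0,0,0,0.1,0,0,0,0,-0.2,0,0,0,0,-0.5,0,0,0,0,-0.5,0,0,0,0],
  newtons=25,
)

```text
t: 15.6
ee_pos: [0.531, 0.3511, 0.037]
tcp_rot: [3.086, 0.04, -0.49]
wrist_force: [0.1, -0.3, -0.7]
grip_width: 0.0547
```

```bash
python3 plan2.py .5295 .351 .029 -.48 0 0 .6
```

```text
t 15.6 pos [0.531  0.3511 0.037 ] rpy [ 3.0865  0.0403 -0.4896] F [ 0.1 -0.3 -0.7] w 0.0547 q [-0.95  0.57  0.4   1.67 -0.26  1.03 -0.94]
point [0.5307 0.3509 0.031 ] tool shift cm [-0.1   0.04  0.21] turn -0.01 toolz [-0.061 -0.03  -0.998]
```

Emit:
send_rows(
  commands=[-0.5,0,0,-1,0,-0.5,0,0,-2,0,-0.5,0,0,-3,0,-0.5,0,0,-3,0,-0.5,0,0,-2,0,-0.5,0,0,-1,0,-0.5,0,0,0,0],
)

```text
t: 16.3
ee_pos: [0.5385, 0.3542, 0.1639]
tcp_rot: [3.086, 0.04, -0.49]
wrist_force: [0.8, -0.1, -1.4]
grip_width: 0.0546
```

```bash
python3 plan2.py .5657 .0287 .145 .01;python3 -c "
from h import *
for n in('top','side'):cv2.imwrite('pics/%s11.png'%n,ctrl.snapshot(n))
crop('pics/side11.png','pics/s11.png',205,90,80,90,7);crop('pics/top11.png','pics/t11.png',120,180,60,70,8)"
```

```text
t 16.3 pos [0.5385 0.3542 0.1639] rpy [ 3.0856  0.0403 -0.4903] F [ 0.8 -0.1 -1.4] w 0.0546 q [-0.97  0.45  0.44  1.55 -0.21  1.26 -0.98]
point [0.5385 0.3542 0.1639] tool shift cm [17.79 27.33  2.7 ] turn -0.5 toolz [-0.062 -0.03  -0.998]
```

View pics/s11.png

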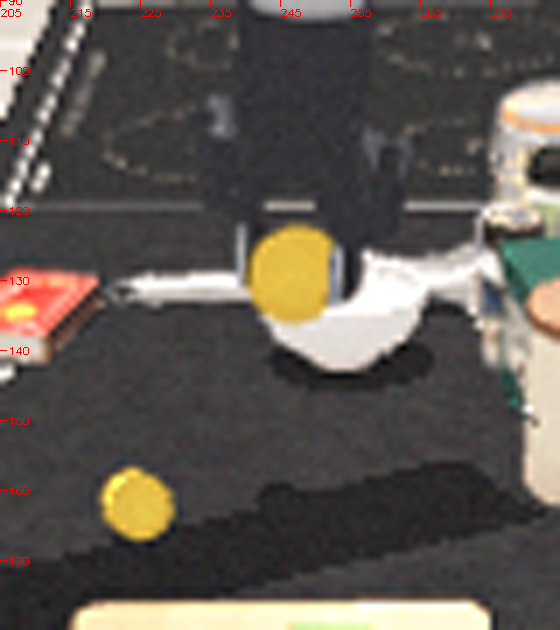

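View pics/t11.png

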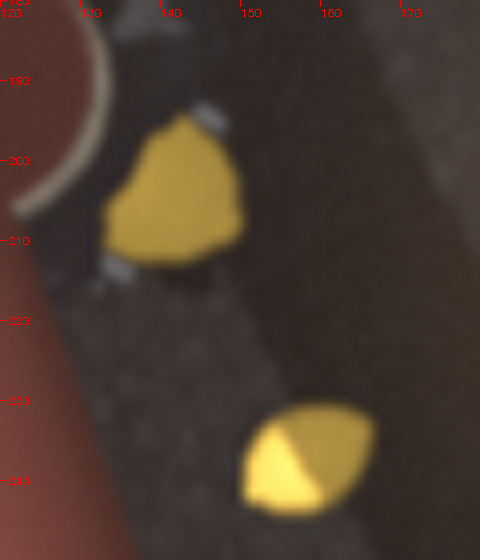

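The lemon is held at 54.6 mm width, which matches its 55 mm thickness, and in the top view it is square to the pads at (148,195) and (134,213). I carry it slowly to a point over the cradle.

Emit:
send_rows(
  commands=[-0.5,1.4,2.1,0.1,-0.04,-0.5,1.3,2.2,0.1,-0.04,-0.5,1.2,2.2,0.1,-0.04,-0.5,1.1,2.3,0.1,-0.04,-0.5,1,2.3,0.1,-0.04,-0.5,0.9,2.4,0.1,-0.04,-0.5,0.8,2.4,0.1,-0.04,-0.5,0.7,2.4,0.1,-0.04,-0.5,0.6,2.4,0.1,-0.04,-0.5,0.5,2.5,0.1,-0.04],
)

```text
t: 17.4
ee_pos: [0.5503, 0.0953, 0.143]
tcp_rot: [3.093, 0.082, -0.066]
wrist_force: [0.2, -0.4, -0.6]
grip_width: 0.0546
```

```bash
python3 plan2.py .5657 .0287 .13 .01 0 0 .95
```

```text
t 17.4 pos [0.5503 0.0953 0.143 ] rpy [ 3.0928  0.0825 -0.0662] F [ 0.2 -0.4 -0.6] w 0.0546 q [-0.66  0.32  0.47  1.77 -0.13  1.18 -0.21]
point [0.5495 0.0949 0.1336] tool shift cm [2.07 6.47 0.5 ] turn -0.076 toolz [-0.085 -0.043 -0.995]
```

Emit:
send_rows(
  commands=[-0.5,0.5,1.6,0,-0.02,-0.5,0.5,1.5,0,-0.02,-0.5,0.4,1.2,0,-0.02,-0.5,0.3,0.8,0,-0.01,-0.5,0.2,0.4,0,0,-0.5,0,0,0,0],
)

```text
t: 18.0
ee_pos: [0.5631, 0.032, 0.1367]
tcp_rot: [3.094, 0.098, 0.001]
wrist_force: [-0.1, 0.4, -0.3]
grip_width: 0.0548
```

```bash
python3 plan2.py .5657 .0287 .10 .01 0 0 .95
```

```text
t 18.0 pos [0.5631 0.032  0.1367] rpy [3.0941e+00 9.7800e-02 1.3000e-03] F [-0.1  0.4 -0.3] w 0.0548 q [-0.56  0.34  0.49  1.76 -0.13  1.18 -0.02]
point [0.5622 0.0315 0.1272] tool shift cm [0.61 0.16 2.69] turn -0.009 toolz [-0.097 -0.048 -0.994]
```

Emit:
send_rows(
  commands=[-0.5,0.3,0.1,0.8,-0.01,-0.5,0.3,0.1,0.8,0,-0.5,0.1,0,0.8,0,-0.5,0,0,0.2,0,-0.5,0,0,0,0],
)

```text
t: 18.5
ee_pos: [0.567, 0.0314, 0.1064]
tcp_rot: [3.096, 0.101, 0.015]
wrist_force: [0.4, 1.0, -0.8]
grip_width: 0.0549
```

```bash
python3 plan2.py .5657 .0287 .074 .01 0 0 .95;python3 -c "
from h import *
for n in('top','side'):cv2.imwrite('pics/%s12.png'%n,ctrl.snapshot(n))
crop('pics/side12.png','pics/s12.png',220,140,60,80,7);crop('pics/top12.png','pics/t12.png',205,165,85,60,8)"
```

```text
t 18.5 pos [0.567  0.0314 0.1064] rpy [3.0956 0.1005 0.0151] F [ 0.4  1.  -0.8] w 0.0549 q [-0.54  0.39  0.48  1.78 -0.15  1.13  0.01]
point [0.5661 0.0309 0.0969] tool shift cm [0.19 0.12 2.29] turn 0.005 toolz [-0.1   -0.047 -0.994]
```

View pics/s12.png

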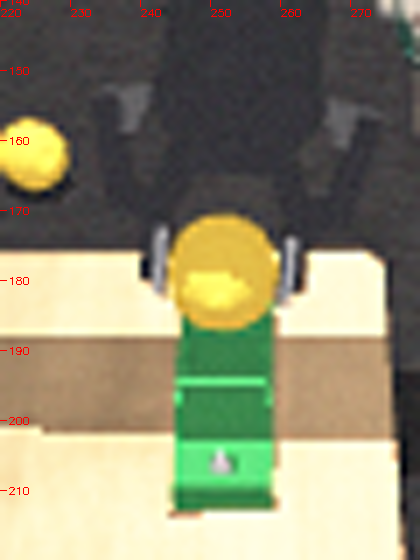

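View pics/t12.png

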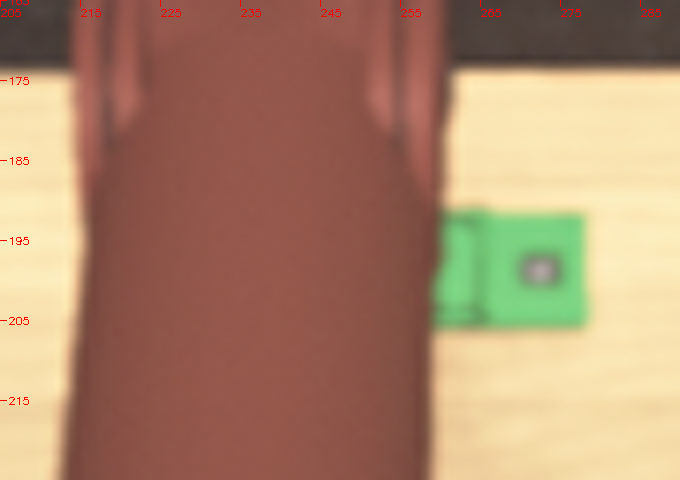

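The lemon, at (251,179) in the side view, is over the cradle, and the guide is undisturbed with its pin at (251,206). I lower in small steps.

Emit:
send_rows(
  commands=[-0.5,0.07,0.05,0.6,0,-0.5,0.06,0.05,0.6,0,-0.5,0.05,0.02,0.4,0,-0.5,0,0,0,0],
)

```text
t: 19.0
ee_pos: [0.5679, 0.0294, 0.0902]
tcp_rot: [3.096, 0.099, 0.015]
wrist_force: [-0.5, 0.7, -0.9]
grip_width: 0.0547
```

```bash
python3 plan2.py .5657 .0287 .073 .01 0 0 .95
```

```text
t 19.0 pos [0.5679 0.0294 0.0902] rpy [3.0963 0.0985 0.0151] F [-0.5  0.7 -0.9] w 0.0547 q [-0.53  0.41  0.48  1.79 -0.16  1.1   0.02]
point [0.5669 0.029  0.0807] tool shift cm [-0.05 -0.01  0.78] turn 0.005 toolz [-0.098 -0.047 -0.994]
```

Emit:
send_rows(
  commands=[-0.5,-0.02,0,0.3,0,-0.5,0,0,0.2,0,-0.5,0,0,0,0],
)

```text
t: 19.3
ee_pos: [0.5672, 0.029, 0.0848]
tcp_rot: [3.096, 0.099, 0.015]
wrist_force: [0.2, 0.0, -1.3]
grip_width: 0.0546
```

Emit:
send_rows(
  commands=[-0.5,0,0,0.1,0,-0.5,0,0,0,0],
)

```text
t: 19.5
ee_pos: [0.5672, 0.029, 0.0839]
tcp_rot: [3.096, 0.098, 0.015]
wrist_force: [0.4, -0.1, -1.8]
grip_width: 0.0547
```

```bash
python3 plan2.py .5657 .0287 .073 .01 0 0 .95;python3 -c "
from h import *
for n in('side',):cv2.imwrite('pics/%s13.png'%n,ctrl.snapshot(n))
crop('pics/side13.png','pics/s13.png',220,140,60,80,7)"
```

```text
t 19.5 pos [0.5672 0.029  0.0839] rpy [3.0963 0.0983 0.0149] F [ 0.4 -0.1 -1.8] w 0.0547 q [-0.53  0.41  0.47  1.79 -0.17  1.08  0.02]
point [0.5662 0.0286 0.0744] tool shift cm [-0.04 -0.02  0.15] turn 0.005 toolz [-0.097 -0.047 -0.994]
```

View pics/s13.png

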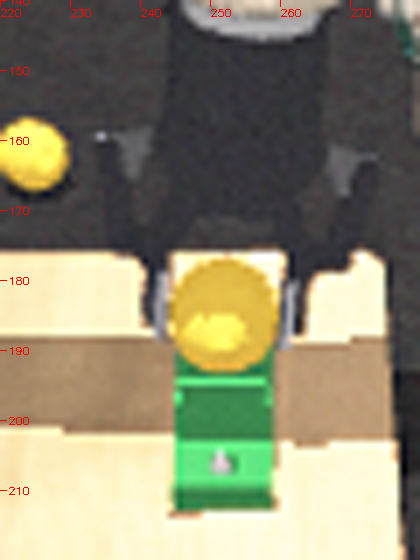

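Emit:
send_rows(
  commands=[-0.5,0,0,0.1,0,-0.5,0,0,0,0],
)

```text
t: 19.75
ee_pos: [0.5672, 0.029, 0.0831]
tcp_rot: [3.096, 0.098, 0.015]
wrist_force: [0.7, 0.0, -0.4]
grip_width: 0.0545
```

Emit:
send_rows(
  commands=[-0.5,0,0,0.05,0,-0.5,0,0,0,0],
)

```text
t: 19.95
ee_pos: [0.5672, 0.029, 0.0826]
tcp_rot: [3.096, 0.098, 0.015]
wrist_force: [0.2, -0.5, -0.5]
grip_width: 0.0546
```

Contact is starting: the load on the wrist is dropping away. I release slowly, then retreat along the tool axis.

Emit:
send_rows(
  commands=[0.35,0,0,0,0,0.45,0,0,0,0,0.6,0,0,0,0,0.8,0,0,0,0,1,0,0,0,0,1,0,0,0,0,1,0,0,0,0],
)

```text
t: 20.65
ee_pos: [0.5677, 0.029, 0.0831]
tcp_rot: [3.097, 0.097, 0.015]
wrist_force: [-0.3, 0.6, 0.1]
grip_width: 0.0856
```

```bash
python3 plan2.py .5657 .0287 .073 .01 0 0 .95;python3 -c "
from h import *
for n in('side',):cv2.imwrite('pics/%s14.png'%n,ctrl.snapshot(n))
crop('pics/side14.png','pics/s14.png',220,140,60,80,7)"
```

```text
t 20.65 pos [0.5677 0.029  0.0831] rpy [3.0966 0.0968 0.015 ] F [-0.3  0.6  0.1] w 0.0856 q [-0.53  0.41  0.47  1.79 -0.17  1.08  0.02]
point [0.5667 0.0286 0.0736] tool shift cm [-0.1  -0.02  0.07] turn 0.005 toolz [-0.096 -0.046 -0.994]
```

View pics/s14.png

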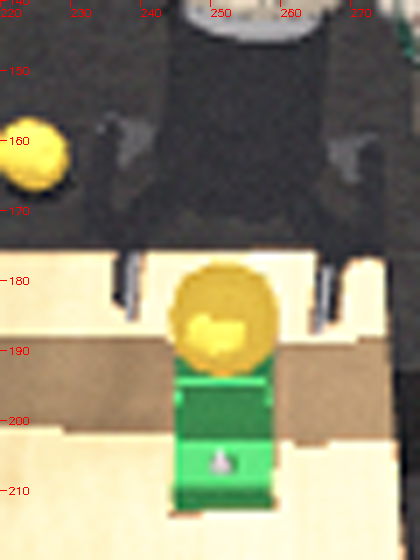

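The lemon rests in the cradle at (251,185), with both pads clear at (236,182) and (267,182). I retreat straight up, then to the side for a full check.

Emit:
send_rows(
  commands=[1,0,0,-1,0,1,0,0,-1.5,0,1,0,0,-2,0,1,0,0,-3,0,1,0,0,-3,0,1,0,0,-3,0,1,0,-1,-1,0,1,0,-2,0,0,1,0,-3,0,0,1,0,-3,0,0],
)

```text
t: 21.7
ee_pos: [0.5822, 0.1239, 0.2399]
tcp_rot: [3.097, 0.089, 0.005]
wrist_force: [1.2, 0.0, 0.2]
grip_width: 0.0856
```

Emit:
send_rows(
  commands=[1,0,-3,0,0,1,0,-3,0,0,1,0,-3,0,0,1,0,-3,0,0,1,0,-3,0,0,1,0,-2,0,0,1,0,-1,0,0,1,0,0,0,0,1,0,0,0,0],
)

```text
t: 22.6
ee_pos: [0.5764, 0.3183, 0.2335]
tcp_rot: [3.099, 0.09, 0.012]
wrist_force: [-0.9, -0.7, 0.2]
grip_width: 0.0849
```

```bash
python3 plan2.py .5657 .0287 .073 .01;python3 -c "
from h import *
for n in('side','top'):cv2.imwrite('pics/%s15.png'%n,ctrl.snapshot(n))
crop('pics/side15.png','pics/s15.png',200,140,120,120,5);crop('pics/top15.png','pics/t15.png',190,120,170,130,4)"
```

```text
t 22.6 pos [0.5764 0.3183 0.2335] rpy [3.0986 0.09   0.012 ] F [-0.9 -0.7  0.2] w 0.0849 q [-0.84  0.45  0.38  1.4  -0.17  1.43 -0.44]
point [0.5764 0.3183 0.2335] tool shift cm [ 0.03 28.23 17.34] turn 0.002 toolz [-0.089 -0.044 -0.995]
```

View pics/s15.png

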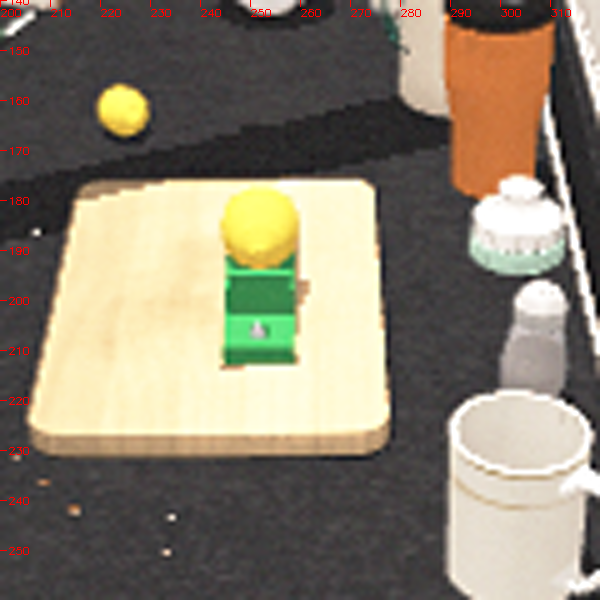

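View pics/t15.png

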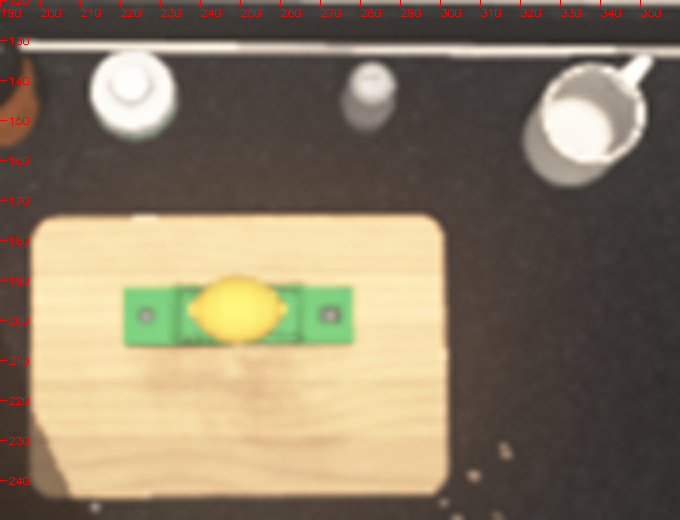

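The lemon lies lengthwise between the end stops, at (249,197) in the top view. Both pins are visible, at (226,198) and (272,198), and the timer, shaker and mug are standing. I compare them with the first picture, then hand in.

```bash
python3 - <<'E'
from h import *
a,b=cv2.imread('pics/top0.png'),cv2.imread('pics/top15.png')
d=cv2.absdiff(a,b).max(2)
for n,(x,y,w,h) in dict(timer=(210,130,28,27),salt=(272,130,18,24),mug=(318,130,38,38)).items(): print(n,d[y:y+h,x:x+w].max(), d[y:y+h,x:x+w].mean().round(1))
print(ctrl.finish_job())
E
```

```text
timer 3 1.3
salt 13 2.1
mug 4 1.4
the job is handed in; nothing more can be done
None
```

The green guide is seated on the board's two pins, the lemon lies lengthwise in its cradle, and I handed the job in at about 22.7 s of the 64 s allowed.

- **Guide:** I gripped it by its rails, lined it up over the pins with both cameras, and lowered it with no contact force beyond its own weight. I then let go. The last top view shows both pins through the holes, at (226,198) and (272,198), and the plate flat on the board.
- **Lemon:** I used the larger of the two, whose grip width of 54.6 mm matches the stated 55 mm. I set it in the cradle and released it. It lies between the end stops at (249,197) in the top view, with the gripper well clear.
- **Bystanders:** The timer, salt shaker and mug show no real change from the first picture.
- **Checks that disagreed:** The gripper's tilt crept up to about 6° over the run, with no visible harm. The two cameras differed by 1–2 mm before seating, so I took one extra look and correction. The fit to the seated guide had residuals up to 0.6 px, about 2 mm.

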